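# Fetch the red-capped spray from the tilted carton

## Task

Lift the spray can with the red cap out of its cell in the tilted carton and stand it upright in the round green drip tray, setting it down gently rather than dropping it. Then swing the carton's cardboard flap shut to keep sparks off the stock. Leave the other cans in their cells and the rest of the bench undisturbed.

Things in the scene. Friction and masses are not known exactly. Their poses are not given: they have to be found in the camera images.
- carton: Fixed open cardboard carton on a blue rack, reclined: its depth axis leans 25 degrees from vertical to this frame's -x, so the mouth looks up and to the robot. Origin on the table under it; z up, x away from the robot at yaw 0; the frame is only yawed (up to 14 degrees), not tilted. Along its tilted axes: 144 mm front to back, 286 wide (y), 169 deep; bottom's middle 46 mm above origin.
- carton_mouth (a point): Middle of the carton's mouth, level with its rim, at (-71, 0, 199) mm in the carton's frame; front rim 169, back rim 230 mm above the table. Walls 4 mm, dividers 3 mm with tops 10 mm below the rim: a front and a back row of 3 cells, each 66 mm front to back and 90 mm along y, centred at y = -93.5, 0, 93.5 mm.
- can_red: Can to fetch: white, red band; body 56 mm wide, 100 high, cone to 114, then red cap 30 mm wide, 40 high; 154 in all; 0.17 to 0.34 kg. Origin: centre of bottom, z to the cap. Stands in a back-row cell, tilted like the carton, leaning on the divider before it, cap top 11 mm below the rim; 25 mm or more free on each side of the cap along y. Lift 165 mm along the depth axis to clear dividers and rim.
- can_blue: spray can like the red-capped one (same sizes, origin and axes) but with a blue cap and band, in the back row; it stays in the carton
- can_yellow: spray can like the red-capped one (same sizes, origin and axes) but with a yellow cap and band, in the back row; it stays in the carton
- can_black: spray can like the red-capped one (same sizes, origin and axes) but with a black cap and dark grey band, in the front row's cell at y = -93.5 mm; it stays in the carton
- can_blue2: spray can like the red-capped one (same sizes, origin and axes) but with a blue cap and band, in the front row's cell at y = +93.5 mm (the front row's middle cell is empty); it stays in the carton
- flap (a joint): Angle (rad) of the carton's stiff cardboard flap, hinged along the back rim: 112 mm long, 276 wide (carton y), 4 thick, 70 g. 0 = shut, flat over the mouth (all but a strip in front); starts 2.2 to 2.5, folded away from the robot; straight up at 2.01; stop at 2.65. Slightly stiff fold (0.02 N m): stays put within 0.4 rad of straight up, falls shut by itself once swung below 1.4. No latch.
- flap_edge (a point): Middle of the flap's free edge, 112 mm from the hinge line; folded back it is 330 to 345 mm above the table, the carton's highest part. Behind it (away from the robot) is free space.
- flap_hinge (a point): Middle of the flap's hinge line, on the carton's back rim, 231 mm above the table; the axis runs along the carton's y.
- tray: Round green drip tray fixed to the table, flat floor 4 mm above the table, inner radius 58 mm at the floor, rim 12 mm high, outer diameter 132 mm. Origin: centre of the underside, on the table; z up.
- brush: Wire brush lying on the bench, 240 x 30 x 42 mm, origin on its underside. To be left alone.
- block: Wooden block 120 x 70 x 50 mm, origin at the centre of its underside. To be left alone.
- hammer: Hammer lying on the bench. To be left alone.
- mug: Steel cup, 76 mm diameter, 85 mm high, origin at the centre of its underside. To be left alone.
- wrench: Wrench lying on the bench. To be left alone.
Things that resemble listed ones, but are neither listed nor needed, are in the scene too. Several things have the shape of the tray; the one meant has the colours described above.

How it is judged:
By the outcome, as a careful person would: the job done as asked, in the order asked, and still so for the second after the job is handed in, with the robot touching nothing.
It also fails if it takes over 58 s, if anything falls off the work surface, if the arm or the gripper's body presses on something with over 40 N, if the wrist force passes 120 N, or if a joint passes its speed limit or range.

## Robot

A 6-joint arm with a two-finger parallel gripper is mounted at the origin on the work surface. World frame = base frame: x ahead of the robot, y to its left, z up, the work surface at z = 0. Lengths are in mm, angles in rad, forces in N, time in s.
With the tool pointing down it reaches from about 300 to 750 mm from the base axis. Payload 8.5 kg.
Tool frame: the origin (TCP) lies midway between the tips of the shut fingers; the grasp point (between the pads) lies 19 mm behind it; z points along the fingers, y is the direction in which the jaws open and shut (so a half turn about z gives the same grasp; the last joint's range is limited). The gripper opens to 85 mm and grips with 20 to 120 N. Pads are 22 mm wide; open, the fingers measure 114 mm over their backs; the gripper's body (76 mm by 85 mm) begins 54 mm behind the grasp point. The pads swing forward as they close: fully open they stand 13 mm farther back than shut.
Start: joints at [-1.532, 0.381, 1.297, -0, 1.464, -0.215], TCP at [138.091, -532.363, 195.222] pointing down, gripper open.
Joint ranges: [-3.11, 3.11], [-0.89, 2.33], [0.22, 2.48], [-1.42, 4.56], [0.17, 2.85], [-2.88, 2.88]. Speed limits (rad/s): [2.39, 2.39, 3.14, 3.14, 3.14, 3.14].

## Interface

Orientations are given as a unit quaternion [w, x, y, z].
In Python, from station import arm, optics gives the robot as it stands.
- The arm moves only by the tool carry_out, never from a script. Its argument "rows" is a list of rows, each a list of 5 numbers: the opening, from 0 (shut) to 1 (fully open), then the shift along the world's x, y, z in mm, then the turn about the world's z in rad. A call has 1 to 12 rows; each row is the pose to reach, as a shift and turn from the pose measured when the call began; what a row does not reach only later rows make up. A row lasts 1/12 s, in which the tool goes at most 41.7 mm and 7.16 degrees, less where a joint would pass 70% of its speed; a pose out of reach is approached as far as the arm can. A call with a gripper value outside its range is refused whole. The fingers move at their own pace and stop on an object; "grip_force" is the grip in N (left out, the last holds). Time passes only in rows, so rows that repeat a pose let the fingers close. It gives the time, the measured TCP pose, the force and the opening at its end, in the units of the state.
- arm.read_state(): the state, without advancing time (a new reading comes with each control period).
- optics.snapshot(name): name is "scene" or "top"; returns the picture (384x512x3 uint8, red, green, blue); there is no depth.
- optics.calibration(name): a dict with "camera_matrix" (3x3 intrinsics, pixels), "origin" and "attitude" of the camera in the world. Camera axes: x right, y up, looking along -z (the intrinsics and any distortion apply to the point x, -y, -z); pixel columns grow to the right and rows downward; lengths in mm; the calibration is good to about 2 mm. A picture is of the moment at which its call begins. calibration takes no time and is no camera call.
- arm.close_job(): hands the job in, once; it reports no verdict.
Trained networks look in the newest picture that a camera, given by its name, has taken for a name from the list of things; names that differ only in an ending like _2 or _b are one class to them, and where a whole thing is asked for, a point or a joint stands for the part that bears it (a point fixed in the world has none). Each returns a list of dicts, best first, with "conf" (0 to 1); they miss things now and then, are a little off and sometimes report something else, mostly with a low value. They report only what shows in the picture. A call takes as long as a camera call. They do not tell look-alikes from the thing itself.
- optics.search_frame(camera, query): "xyz" ([x, y, z] in mm, in world coordinates, good to about 4 mm: the middle of the surface that is visible of it).
- optics.trace(camera, query): "mask" (384x512 bool, what is visible of it).
- optics.pinpoint(camera, query): "xyz" ([x, y, z] in mm, in world coordinates, good to about 4 mm: a listed point, or the origin of a listed thing).
The state is a dict: "t": time; "joint_positions": joint angles; "joint_vel": joint speeds; "joint_torque": joint torques, N m; "tool_pos": TCP position; "orientation": TCP orientation; "wrist_force": force on the tool from outside, world axes, zero at the start; "wrist_torque": the same for the moment, N m; "opening": opening from 0.0 (shut) to 1.0 (fully open).
Only numpy, scipy, OpenCV 4.12 (cv2) and the standard library are available. Lean on these libraries where they do the work, as an engineer would, in place of code of your own. Each camera call takes 0.05 s, during which the arm holds its last target.

## Working session

There is one attempt and no reset: what is moved stays moved. The work goes in short steps, Python scripts to look and compute and a tool call to move; the robot and the scene stay as the last step left them, time stands still between calls to the robot, and variables do not carry over. Pictures are saved under pics/ and viewed, and the job is handed in when it is done.

Besides the shell and the picture viewer there is one more tool, called after ">>>" in YAML: its name, and indented under it one key for each argument. carry_out: Moves the arm, as the interface text tells. Its arguments: {"type":"object","properties":{"rows":{"type":"array","items":{"type":"array","items":{"type":"number"}}},"grip_force":{"type":"number"}},"required":["rows"]}

```bash
mkdir -p pics; ls
python3 - <<'E'
from station import arm, optics
import cv2,numpy as np
print(arm.read_state())
for n in ["scene","top"]:
    im=optics.snapshot(n); cv2.imwrite(f"pics/{n}0.png",im[:,:,::-1]); c=optics.calibration(n); print(n,c)
    for q in ["carton","carton_mouth","can_red","can_blue","can_yellow","flap_edge","flap_hinge","tray"]:
        try: print(q,[(np.round(r["xyz"]).tolist(),round(r["conf"],2)) for r in optics.pinpoint(n,q)][:4])
        except Exception as e: print(q,e)
E
```

```text
pics
{'t': 0.0, 'joint_positions': array([-1.53232595e+00,  3.81222040e-01,  1.29827383e+00,  2.20936672e-05,
        1.46360181e+00, -2.15293571e-01]), 'joint_vel': array([ 0.00039968, -0.00055323,  0.00117781,  0.00190625,  0.00022867,
       -0.00100088]), 'joint_torque': array([ 7.62952313e-04, -4.48455906e+01, -2.31274295e+01, -1.27955154e-04,
        4.79503840e-03,  7.94259336e-06]), 'tool_pos': array([ 138.07086647, -532.0277797 ,  194.59343206]), 'orientation': array([-7.48604555e-04,  9.91961146e-01,  1.26540584e-01,  7.73839122e-05]), 'wrist_force': array([ 0.4440034 , -0.73495693,  0.20338324]), 'wrist_torque': array([-0.08091977, -0.00815753,  0.05278139]), 'opening': 0.9971011030329896}
scene {'camera_matrix': array([[401.70775179,   0.        , 259.6273407 ],
       [  0.        , 401.70775179, 194.64639339],
       [  0.        ,   0.        ,   1.        ]]), 'origin': array([1431.66712517,  -53.45707105, 1248.35109801]), 'attitude': array([0.67492994, 0.24186301, 0.24354386, 0.65319082])}
carton [([588.0, 168.0, -1.0], 0.98), ([314.0, 427.0, 3.0], 0.53)]
carton_mout
[... 547 characters left out ...]
 -38.55933771, 1316.26345551]), 'attitude': array([ 0.71078147,  0.04793212, -0.05410499, -0.69968912])}
carton [([584.0, 164.0, -1.0], 0.75)]
carton_mouth [([520.0, 155.0, 198.0], 0.89), ([703.0, -262.0, -0.0], 0.18)]
can_red [([611.0, 165.0, 60.0], 0.5), ([563.0, 68.0, 31.0], 0.28)]
can_blue [([601.0, 262.0, 60.0], 0.82), ([532.0, 251.0, 32.0], 0.75), ([609.0, 169.0, 338.0], 0.74)]
can_yellow [([632.0, 76.0, 60.0], 0.79), ([552.0, 472.0, -0.0], 0.17)]
flap_edge [([611.0, 170.0, 340.0], 0.88), ([534.0, 249.0, 34.0], 0.22)]
flap_hinge [([581.0, 163.0, 227.0], 0.91), ([516.0, 155.0, 201.0], 0.21)]
tray [([344.0, -298.0, -4.0], 0.87), ([529.0, -290.0, 3.0], 0.68), ([605.0, -100.0, 2.0], 0.62)]
```

View pics/scene0.png

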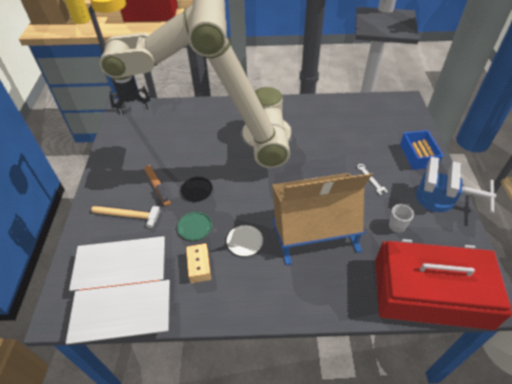

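View pics/top0.png

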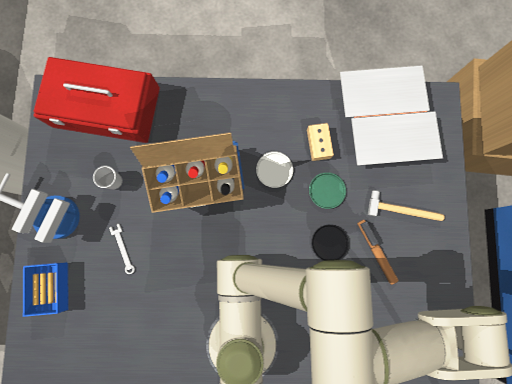

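Green tray: candidates are black at top px (330,242), green at (328,190) and white at (275,170). The green one, at about (528,-292), matches the description. The red cap is in the middle back cell at top px (195,172). I'll enlarge both to confirm and refine.

```bash
cat > h.py <<'E'
import numpy as np
from scipy.spatial.transform import Rotation as R
def cam(c):
    w,x,y,z=c["attitude"]; return R.from_quat([x,y,z,w]).as_matrix()
def ray(c,u,v,z):
    K=c["camera_matrix"]; d=np.linalg.inv(K)@[u,v,1]; d=cam(c)@[d[0],-d[1],-d[2]]
    o=c["origin"]; return o+d*(z-o[2])/d[2]
def proj(c,p):
    q=cam(c).T@(np.asarray(p,float)-c["origin"]); K=c["camera_matrix"]; h=K@[q[0],-q[1],-q[2]]; return h[:2]/h[2]
E
python3 - <<'E'
from station import arm, optics
import cv2,numpy as np
from h import *
c=optics.calibration("top")
im=optics.snapshot("top")
hsv=cv2.cvtColor(im,cv2.COLOR_RGB2HSV)
def blob(mask,box):
    m=np.zeros(mask.shape,np.uint8); x0,y0,x1,y1=box; m[y0:y1,x0:x1]=mask[y0:y1,x0:x1]
    v,u=np.nonzero(m); return len(u),u.mean(),v.mean(),u.min(),u.max(),v.min(),v.max()
red=(((hsv[...,0]<8)|(hsv[...,0]>172))&(hsv[...,1]>150)).astype(np.uint8)
gr=((abs(hsv[...,0].astype(int)-75)<15)&(hsv[...,1]>80)).astype(np.uint8)
b=blob(red,(150,130,240,215));print("red",b, ray(c,b[1],b[2],201))
g=blob(gr,(300,160,360,220));print("tray",g,ray(c,g[1],g[2],8))
# predicted cap top etc. for yaw, origin
yaw=0.167;o=np.array([585,165.5,0])
Rz=R.from_euler('z',yaw).as_matrix()
big=cv2.resize(im[120:220,130:260][:,:,::-1],None,fx=6,fy=6,interpolation=cv2.INTER_CUBIC)
def W(p): return o+Rz@np.array(p,float)
for p,col in [((-39.6,0,201.5),(0,255,0)),((-71,0,199),(255,0,255)),((-5.8,0,230),(255,255,0)),
   ((-71-65.3,143,169),(0,255,255)),((-71-65.3,-143,169),(0,255,255)),((-71+65.3,-143,230),(0,255,255)),((-71+65.3,143,230),(0,255,255))]:
    u,v=proj(c,W(p)); cv2.circle(big,(int((u+.5-130)*6),int((v+.5-120)*6)),4,col,-1)
print("pred cap top",W((-39.6,0,201.5)))
cv2.imwrite("pics/crop1.png",big[:,:780])
cv2.imwrite("pics/crop2.png",cv2.resize(im[150:270,240:370][:,:,::-1],None,fx=4,fy=4))
E
```

```text
red (95, np.float64(193.22105263157894), np.float64(171.68421052631578), np.int64(188), np.int64(204), np.int64(161), np.int64(177)) [550.60284974 155.04009359 201.        ]
tray (1033, np.float64(327.25556631171344), np.float64(190.27492739593418), np.int64(309), np.int64(345), np.int64(173), np.int64(208)) [ 528.50259538 -293.17431796    8.        ]
pred cap top [545.95092003 158.91749642 201.5       ]
```

View pics/crop1.png

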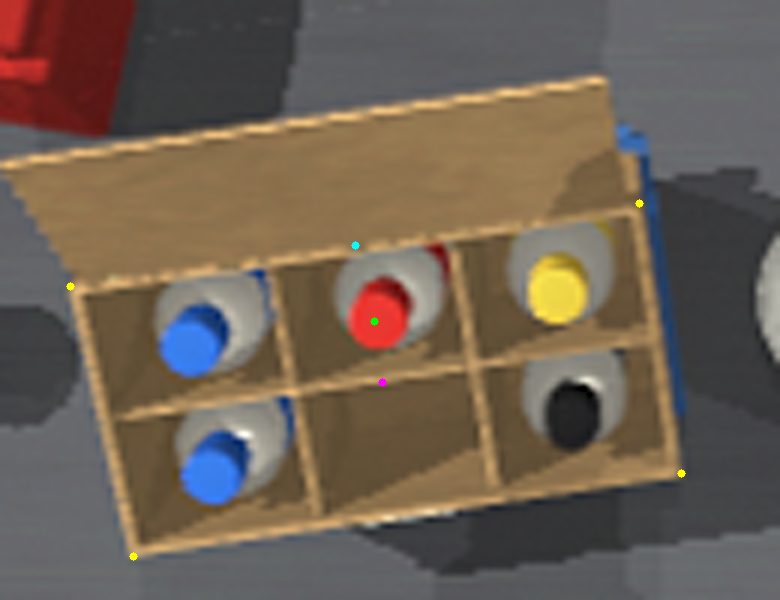

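View pics/crop2.png

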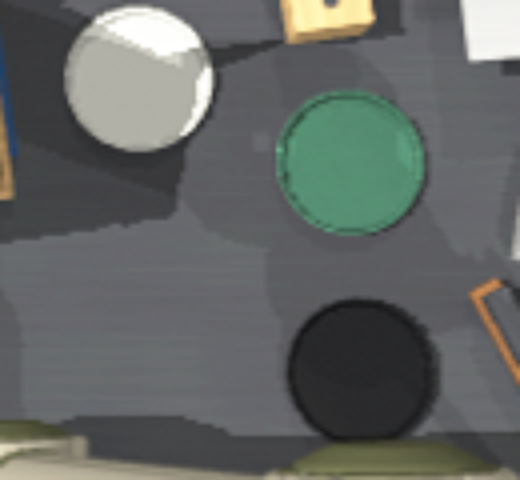

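The crop shows the model outline matching the carton within about 1 px. The red cap is at crop (380,322), so its top is about (545.5,156.5,201) in the middle back cell. The second crop shows the green tray at crop (350,162), between white and black ones.

>>> carry_out:
  rows:
    - [0.6, 30, 20, 40, 0]
    - [0.6, 60, 40, 80, 0]
    - [0.6, 90, 60, 110, -0.04]
    - [0.6, 120, 80, 135, -0.087]
    - [0.6, 155, 100, 135, -0.087]
    - [0.6, 190, 120, 135, -0.087]
    - [0.6, 225, 140, 135, -0.087]
    - [0.6, 260, 160, 135, -0.087]
    - [0.6, 292, 182, 135, -0.087]
    - [0.6, 310, 220, 135, -0.087]
    - [0.6, 320, 255, 135, -0.087]
    - [0.6, 330, 295, 135, -0.087]

```text
t: 1.95
tool_pos: [466.4, -245.8, 329.5]
orientation: [-0.0, 0.997, 0.083, -0.0]
wrist_force: [-0.0, -0.4, 0.5]
opening: 0.596
```

>>> carry_out:
  rows:
    - [0.6, 10, 35, 0, 0]
    - [0.6, 20, 70, 0, 0]
    - [0.6, 30, 105, 0, 0]
    - [0.6, 40, 140, 0, 0]
    - [0.6, 50, 175, 0, 0]
    - [0.6, 55, 210, 0, 0]
    - [0.6, 60, 245, 0, 0]
    - [0.6, 65, 280, 0, 0]
    - [0.6, 70, 315, 0, 0]
    - [0.6, 70, 345, 0, 0]
    - [0.6, 70, 370, 0, 0]
    - [0.6, 70, 380, 0, 0]

```text
t: 2.95
tool_pos: [536.0, 137.1, 329.5]
orientation: [-0.001, 0.996, 0.085, -0.0]
wrist_force: [-0.4, 0.4, -0.7]
opening: 0.601
```

>>> carry_out:
  rows:
    - [0.6, 9, 19, 0, 0]
    - [0.6, 9, 19, -20, 0]
    - [0.6, 9, 19, -40, 0]
    - [0.6, 9, 19, -60, 0]
    - [0.6, 9, 19, -80, 0]
    - [0.6, 9, 19, -80, 0]

```text
t: 3.45
tool_pos: [543.6, 155.4, 245.8]
orientation: [-0.001, 0.996, 0.085, -0.004]
wrist_force: [-0.2, 0.2, 0.4]
opening: 0.597
```

Run:
```python
from station import arm, optics
import cv2,numpy as np
from h import *
for n,b in (("top",(120,220,120,260)),("scene",(120,290,230,400))):
    im=optics.snapshot(n)[b[0]:b[1],b[2]:b[3],::-1]
    cv2.imwrite(f"pics/pre_{n}.png",cv2.resize(im,None,fx=4,fy=4,interpolation=cv2.INTER_CUBIC))
print(arm.read_state()["tool_pos"])
```

```text
[545.13168137 155.61157397 249.85550053]
```

View pics/pre_top.png

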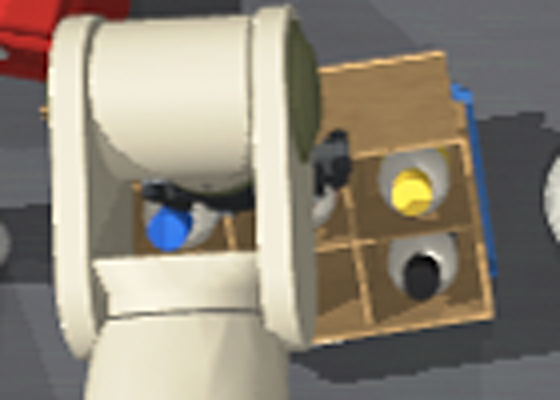

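View pics/pre_scene.png

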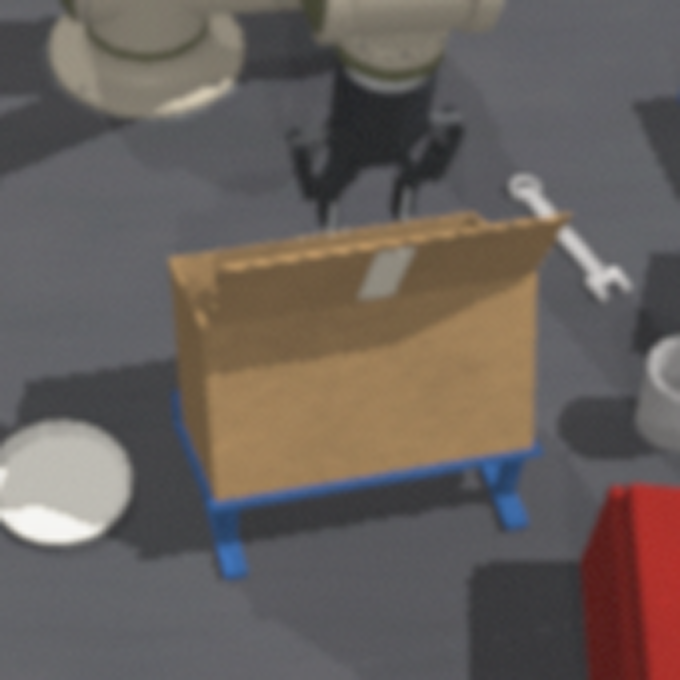

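The scene view shows the gripper in front of the upright flap, fingers at crop (330–400,200) lined up along carton y. Descending.

>>> carry_out:
  rows:
    - [0.6, 0, 1, -15, 0]
    - [0.6, 0, 1, -30, 0]
    - [0.6, 0, 1, -42, 0]
    - [0.6, 0, 1, -50, 0]
    - [0.6, 0, 1, -56, 0]
    - [0.6, 0, 1, -60, 0]

```text
t: 4.05
tool_pos: [545.6, 156.5, 190.3]
orientation: [-0.001, 0.996, 0.085, 0.0]
wrist_force: [-0.2, -0.7, 0.6]
opening: 0.604
```

>>> carry_out:
  rows:
    - [0.6, 0, 0, -4, 0]
    - [0.6, 0, 0, -8, 0]
    - [0.6, 0, 0, -10, 0]

```text
t: 4.3
tool_pos: [545.7, 156.5, 180.2]
orientation: [-0.001, 0.996, 0.085, 0.0]
wrist_force: [0.0, -0.6, 0.1]
opening: 0.6
```

>>> carry_out:
  rows:
    - [0.6, 0, 0, -4, 0]
    - [0.6, 0, 0, -8, 0]
    - [0.6, 0, 0, -8, 0]
    - [0.6, 0, 0, -8, 0]

```text
t: 4.63
tool_pos: [545.6, 156.5, 172.1]
orientation: [-0.001, 0.996, 0.085, 0.0]
wrist_force: [-0.7, 0.9, -0.0]
opening: 0.6
```

>>> carry_out:
  rows:
    - [0, 0, 0, 0, 0]
    - [0, 0, 0, 0, 0]
    - [0, 0, 0, 0, 0]
    - [0, 0, 0, 0, 0]
    - [0, 0, 0, 0, 0]
    - [0, 0, 0, 0, 0]
  grip_force: 40

```text
t: 5.13
tool_pos: [545.6, 156.5, 172.1]
orientation: [-0.001, 0.996, 0.085, 0.0]
wrist_force: [-0.1, -0.0, 0.1]
opening: 0.005
```

The fingers shut on nothing, so I'll look before doing anything else.

Run:
```python
from station import arm, optics
import cv2,numpy as np
from h import *
for n,b in (("top",(110,225,110,260)),("scene",(120,290,230,400))):
    im=optics.snapshot(n)[b[0]:b[1],b[2]:b[3],::-1]
    cv2.imwrite(f"pics/miss_{n}.png",cv2.resize(im,None,fx=4,fy=4,interpolation=cv2.INTER_CUBIC))
print(arm.read_state())
```

```text
{'t': 5.2333, 'joint_positions': array([7.01188753e-02, 4.28396599e-01, 1.28851326e+00, 1.18283369e-03,
       1.42453830e+00, 1.47125729e+00]), 'joint_vel': array([ 0.00047156,  0.00011782,  0.00051444, -0.00168047,  0.00059903,
        0.00049989]), 'joint_torque': array([ 1.90905506e-03, -4.70186555e+01, -2.27615672e+01,  3.53211435e-03,
       -1.37278937e-05, -3.33287130e-05]), 'tool_pos': array([545.60583823, 156.45395551, 172.08716994]), 'orientation': array([-5.83982637e-04,  9.96411303e-01,  8.46414019e-02,  8.08473651e-05]), 'wrist_force': array([-0.12708669, -0.39816782, -0.26925856]), 'wrist_torque': array([-0.01519414,  0.04232164,  0.03008581]), 'opening': -0.0022770954087567912}
```

View pics/miss_top.png

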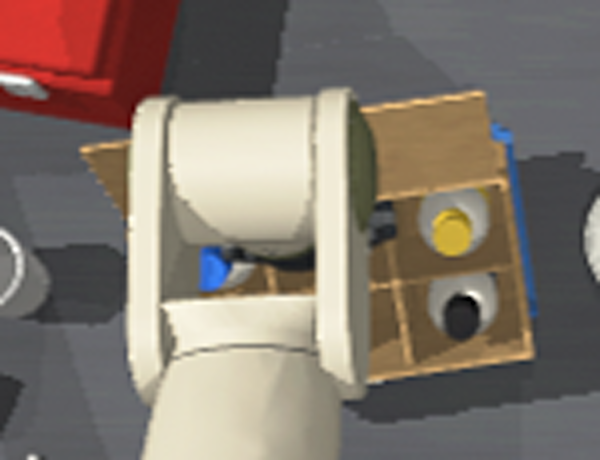

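View pics/miss_scene.png

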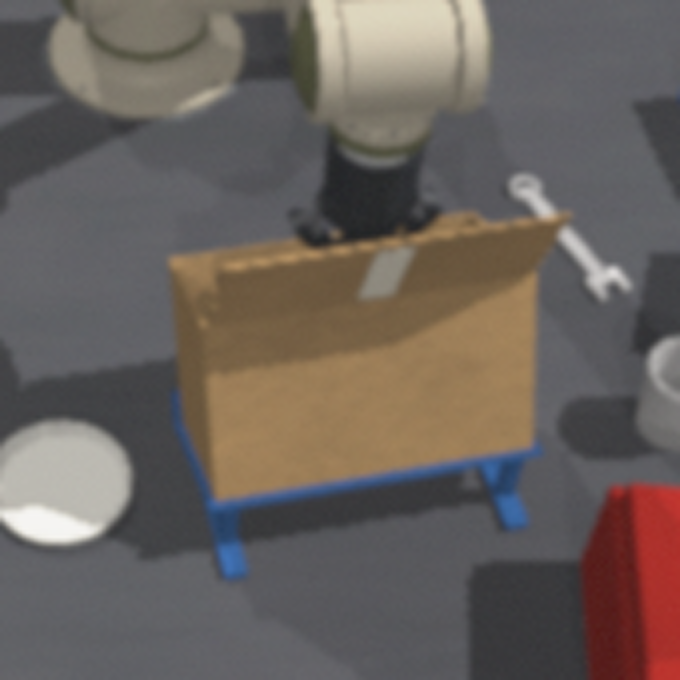

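>>> carry_out:
  rows:
    - [0, 0, 0, 20, 0]
    - [0, 0, 0, 50, 0]
    - [0, 0, 0, 85, 0]
    - [0, -10, -10, 120, 0]
    - [0.6, -30, -40, 150, 0]
    - [0.6, -50, -75, 150, 0]
    - [0.6, -65, -110, 150, 0]
    - [0.6, -80, -145, 150, 0]
    - [0.6, -95, -180, 150, 0]
    - [0.6, -110, -215, 150, 0]
    - [0.6, -125, -250, 150, 0]
    - [0.6, -125, -280, 150, 0]

```text
t: 6.23
tool_pos: [418.5, -125.1, 322.8]
orientation: [-0.0, 0.996, 0.084, 0.0]
wrist_force: [0.9, -0.0, 0.3]
opening: 0.603
```

Run:
```python
from station import arm, optics
import cv2,numpy as np
im=optics.snapshot("top")
cv2.imwrite("pics/after_miss.png",cv2.resize(im[120:220,130:260][:,:,::-1],None,fx=6,fy=6,interpolation=cv2.INTER_CUBIC))
for q in ["can_red","can_blue","carton","flap_hinge","flap_edge","carton_mouth"]:
    print(q,[(np.round(r["xyz"]).tolist(),round(r["conf"],2)) for r in optics.pinpoint("top",q)][:3])
```

```text
can_red [([612.0, 168.0, 63.0], 0.62)]
can_blue [([597.0, 266.0, 62.0], 0.77), ([536.0, 249.0, 32.0], 0.52)]
carton []
flap_hinge [([578.0, 165.0, 232.0], 0.85)]
flap_edge [([611.0, 168.0, 338.0], 0.64)]
carton_mouth [([517.0, 152.0, 198.0], 0.84), ([550.0, 474.0, -1.0], 0.67)]
```

View pics/after_miss.png

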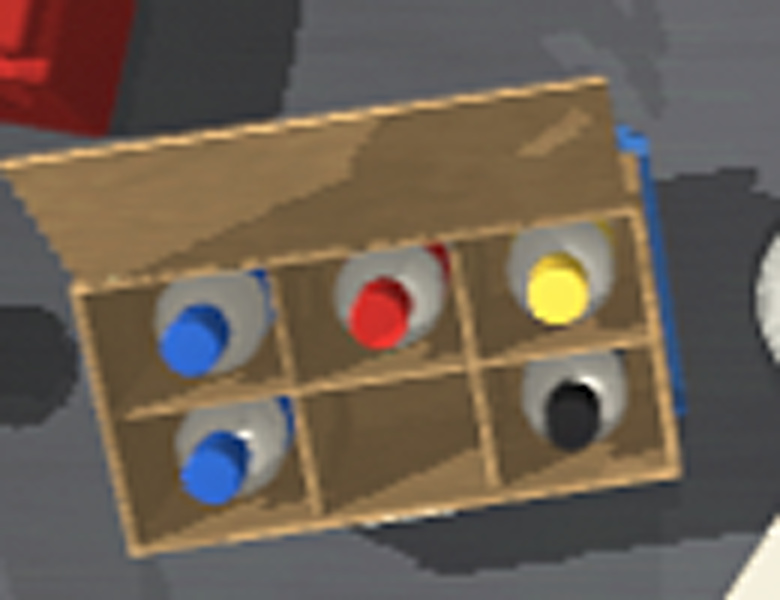

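Run:
```python
from station import arm, optics
import numpy as np
from h import *
c=optics.calibration("scene"); c2=optics.calibration("top")
yv=np.array([-np.sin(.167),np.cos(.167),0])
for z in (250,255,260,270):
  for s in (-27,27):
    p=np.array([545,155.6,z])+s*yv
    u=proj(c,p); print(z,s,((u-[230,120]+.5)*4).round())
for p in [(545.5,156.5,201.5),(550,156.5,180)]:print(proj(c2,p))
print([ (r['xyz'],r['conf']) for r in optics.search_frame("top","can_red")])
m=optics.trace("top","can_red")[0]; v,u=np.nonzero(m["mask"]); print(m["conf"],len(u),u.min(),u.max(),v.min(),v.max(),u.mean(),v.mean())
```

```text
250 -27 [326. 258.]
250 27 [388. 248.]
255 -27 [326. 253.]
255 27 [389. 244.]
260 -27 [327. 249.]
260 27 [390. 240.]
270 -27 [328. 241.]
270 27 [391. 231.]
[192.64860573 173.28252575]
[193.86159119 173.17032798]
[([569.5, 151.4, 162.8], 0.77), ([555.2, 487.1, 49.8], 0.22)]
0.75 257 186 204 161 177 194.80933852140078 168.44357976653697
```

The can and flap are unmoved. The pads were probably too far forward of the cap's leaning axis. I'll retry a few mm deeper and farther back, closing in stages to see where contact occurs.

>>> carry_out:
  rows:
    - [0.6, 0, 30, 0, 0]
    - [0.6, 15, 65, 0, 0]
    - [0.6, 30, 100, 0, 0]
    - [0.6, 45, 135, 0, 0]
    - [0.6, 60, 170, 0, 0]
    - [0.6, 80, 205, 0, 0]
    - [0.6, 100, 240, 0, 0]
    - [0.6, 120, 270, 0, 0]
    - [0.6, 131, 281, -30, 0]
    - [0.6, 131, 281, -60, 0]
    - [0.6, 131, 281, -90, 0]
    - [0.6, 131, 281, -110, 0]

```text
t: 7.68
tool_pos: [550.6, 159.6, 209.1]
orientation: [-0.001, 0.996, 0.087, -0.002]
wrist_force: [0.3, 0.6, -0.1]
opening: 0.602
```

Run:
```python
from station import arm
s=arm.read_state();print(s["tool_pos"],s["orientation"],s["wrist_force"],s["opening"])
```

```text
[550.58462443 159.60839392 209.07590411] [-5.87536841e-04  9.96245525e-01  8.65549145e-02 -1.65986157e-03] [ 0.28611647  0.5529665  -0.05843062] 0.6024775443263709
```

>>> carry_out:
  rows:
    - [0.6, 0, -3, -10, 0]
    - [0.6, 0, -3, -20, 0]
    - [0.6, 0, -3, -28, 0]
    - [0.6, 0, -3, -34, 0]
    - [0.6, 0, -3, -38, 0]
    - [0.6, 0, -3, -38, 0]

```text
t: 8.18
tool_pos: [550.5, 156.8, 170.8]
orientation: [-0.001, 0.996, 0.087, -0.002]
wrist_force: [0.3, 0.3, -0.1]
opening: 0.601
```

>>> carry_out:
  rows:
    - [0.45, 0, 0, 0, 0]
    - [0.45, 0, 0, 0, 0]
    - [0.4, 0, 0, 0, 0]
    - [0.4, 0, 0, 0, 0]
  grip_force: 20

```text
t: 8.52
tool_pos: [550.7, 156.7, 171.2]
orientation: [-0.001, 0.996, 0.087, -0.001]
wrist_force: [0.1, 0.2, -0.4]
opening: 0.398
```

>>> carry_out:
  rows:
    - [0.32, 0, 0, 0, 0]
    - [0.32, 0, 0, 0, 0]

```text
t: 8.68
tool_pos: [550.8, 156.7, 171.4]
orientation: [-0.001, 0.996, 0.087, -0.001]
wrist_force: [0.3, 0.1, -0.2]
opening: 0.319
```

>>> carry_out:
  rows:
    - [0.25, 0, 0, 0, 0]
    - [0.25, 0, 0, 0, 0]

```text
t: 8.85
tool_pos: [550.8, 156.7, 171.5]
orientation: [-0.001, 0.996, 0.087, -0.001]
wrist_force: [0.1, -0.0, -0.2]
opening: 0.251
```

>>> carry_out:
  rows:
    - [0.2, 0, 0, -2, 0]
    - [0.2, 0, 0, -4, 0]
    - [0.2, 0, 0, -6, 0]
    - [0.2, 0, 0, -6, 0]

```text
t: 9.18
tool_pos: [551.8, 156.8, 169.1]
orientation: [-0.0, 0.996, 0.087, 0.002]
wrist_force: [-6.2, -0.9, 22.5]
opening: 0.198
```

Run:
```python
from station import arm, optics
import cv2,numpy as np
from h import *
for n,b in (("top",(120,220,120,260)),("scene",(110,230,250,390))):
    im=optics.snapshot(n)[b[0]:b[1],b[2]:b[3],::-1]
    cv2.imwrite(f"pics/probe_{n}.png",cv2.resize(im,None,fx=5,fy=5,interpolation=cv2.INTER_CUBIC))
    c=optics.calibration(n)
    for p in [(611,169,339),(580,163.5,231),(550.8,156.7,171),(550.8,156.7,245)]: print(n,p,((proj(c,p)-[b[2],b[0]]+.5)*5).round())
```

```text
top (611, 169, 339) [305. 102.]
top (580, 163.5, 231) [348. 203.]
top (550.8, 156.7, 171) [374. 270.]
top (550.8, 156.7, 245) [353. 246.]
scene (611, 169, 339) [396. 348.]
scene (580, 163.5, 231) [362. 424.]
scene (550.8, 156.7, 171) [338. 448.]
scene (550.8, 156.7, 245) [348. 377.]
```

View pics/probe_top.png

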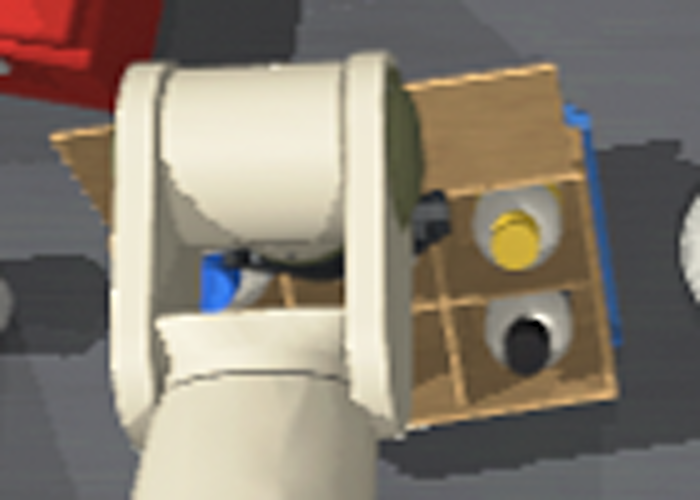

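View pics/probe_scene.png

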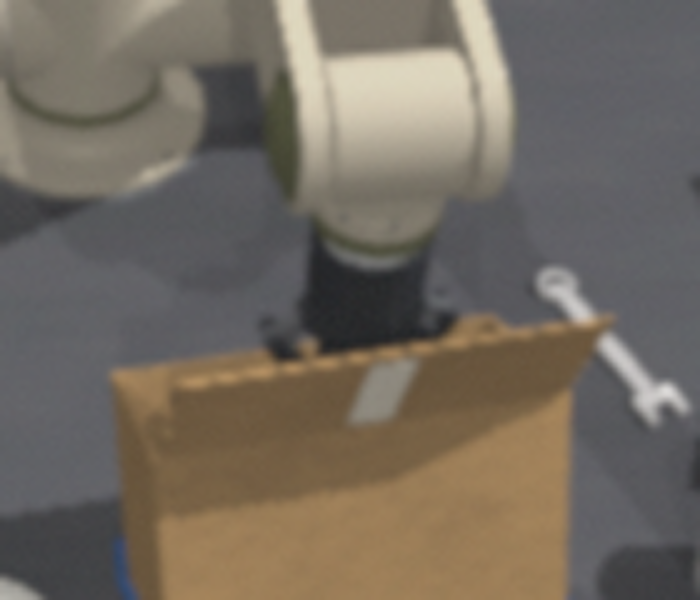

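Contact came at TCP z≈169, about 30 mm lower than the cap top should allow. Before trusting either number, I'll back off to free space and compare the reported TCP with the two cameras.

>>> carry_out:
  rows:
    - [0.2, 0, 0, 15, 0]
    - [0, -10, 0, 50, 0]
    - [0, -20, 0, 90, 0]
    - [0, -35, -10, 130, 0]
    - [0, -50, -40, 150, 0]
    - [0, -70, -75, 150, 0]
    - [0, -85, -110, 150, 0]
    - [0, -100, -145, 150, 0]
    - [0, -110, -180, 140, 0]
    - [0, -115, -215, 120, 0]
    - [0, -115, -250, 100, 0]
    - [0, -115, -250, 100, 0]

```text
t: 10.28
tool_pos: [435.3, -97.3, 265.6]
orientation: [-0.001, 0.996, 0.084, -0.001]
wrist_force: [-0.3, 0.1, -0.8]
opening: -0.002
```

>>> carry_out:
  rows:
    - [0, 0, 0, -30, 0]
    - [0, 0, 0, -60, 0]
    - [0, 0, 0, -60, 0]
    - [0, 0, 0, -60, 0]

```text
t: 10.62
tool_pos: [435.0, -96.9, 205.6]
orientation: [-0.002, 0.996, 0.084, -0.002]
wrist_force: [0.1, 0.6, 1.1]
opening: 0.001
```

Run:
```python
from station import arm, optics
import cv2,numpy as np
from h import *
ims={n:optics.snapshot(n) for n in("top","scene")}
s=arm.read_state();p=s["tool_pos"];print(p,s["opening"],s["wrist_force"])
for n in ims:
    c=optics.calibration(n);u,v=proj(c,p);print(n,u,v)
    x0=int(u)-60;y0=int(v)-50
    x0=max(0,min(512-120,x0));y0=max(0,min(384-100,y0))
    b=cv2.resize(ims[n][y0:y0+100,x0:x0+120,::-1],None,fx=6,fy=6,interpolation=cv2.INTER_CUBIC)
    cv2.circle(b,(int((u-x0+.5)*6),int((v-y0+.5)*6)),3,(0,255,0),-1)
    print(x0,y0); cv2.imwrite(f"pics/tip_{n}.png",b)
```

```text
[436.16197692 -97.38222861 207.39815995] 0.003105581724319962 [0.01954637 0.16546298 0.34924473]
top 275.370184066635 210.05265896920557
215 160
scene 243.26808336378969 170.0129799729019
183 120
```

View pics/tip_top.png

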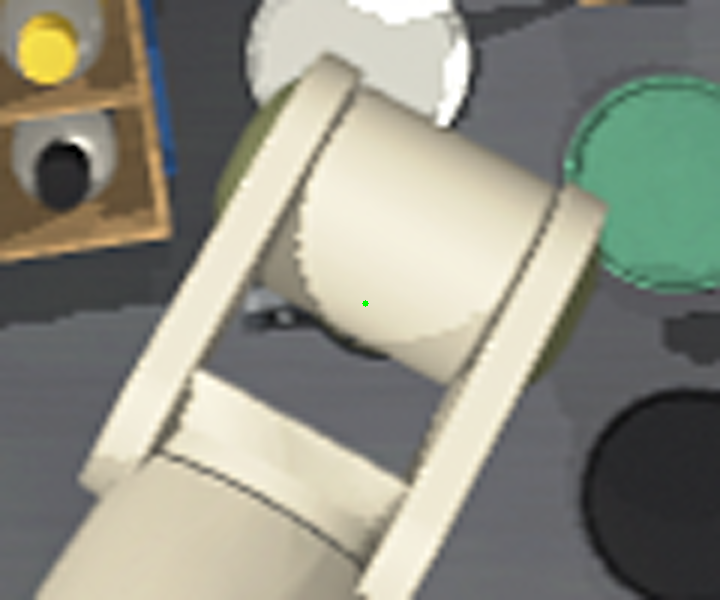

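View pics/tip_scene.png

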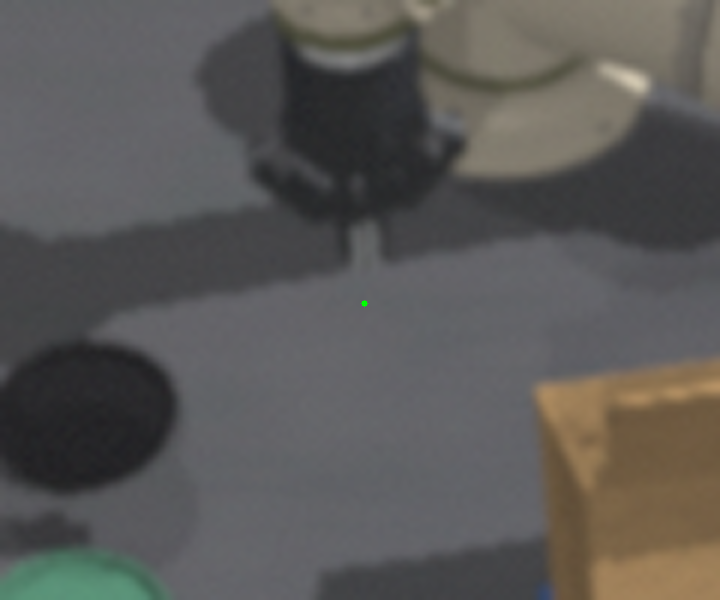

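The scene view shows the real tip at crop (365,265), but the reported TCP projects to (365,303). The tip is therefore about 30 mm higher than reported, which agrees with the probe contact. I'll measure this offset where both cameras see the tips.

>>> carry_out:
  rows:
    - [0, -10, -35, 20, 0]
    - [0, -20, -70, 20, 0]
    - [0, -30, -105, 20, 0]
    - [0, -40, -140, 20, 0]
    - [0, -50, -175, 20, 0]
    - [0, -60, -210, 20, 0]
    - [0, -70, -245, 20, 0]
    - [0, -80, -280, 20, 0]
    - [0, -90, -315, 20, 0]
    - [0, -100, -345, 20, 0]
    - [0, -100, -350, 20, 0]
    - [0, -100, -350, 20, 0]

```text
t: 11.72
tool_pos: [336.0, -449.2, 228.5]
orientation: [0.001, 0.997, 0.083, 0.001]
wrist_force: [-0.2, 1.0, -0.3]
opening: -0.001
```

```bash
cat > tip.py <<'E'
from station import arm, optics
import cv2,numpy as np,sys
from h import *
tag=sys.argv[1]
ims={n:optics.snapshot(n) for n in("top","scene")}
s=arm.read_state();p=s["tool_pos"];print(p,s["orientation"],s["opening"],s["wrist_force"])
for n in ims:
    c=optics.calibration(n);u,v=proj(c,p);print(n,u,v)
    x0=int(u)-60;y0=int(v)-50
    x0=max(0,min(512-120,x0));y0=max(0,min(384-100,y0))
    b=cv2.resize(ims[n][y0:y0+100,x0:x0+120,::-1],None,fx=6,fy=6,interpolation=cv2.INTER_CUBIC)
    cv2.circle(b,(int((u-x0+.5)*6),int((v-y0+.5)*6)),3,(0,255,0),-1)
    print(x0,y0); cv2.imwrite(f"pics/{tag}_{n}.png",b)
E
python3 tip.py tipb
```

```text
[ 336.77258566 -446.85127131  228.53335984] [1.33710568e-04 9.96416445e-01 8.45789095e-02 8.11391315e-04] -0.005116564536673684 [ 0.61513642  0.04821786 -0.01125095]
top 395.1352859584489 245.24704782682898
335 195
scene 148.26409338864323 149.30257000166546
88 99
```

View pics/tipb_top.png

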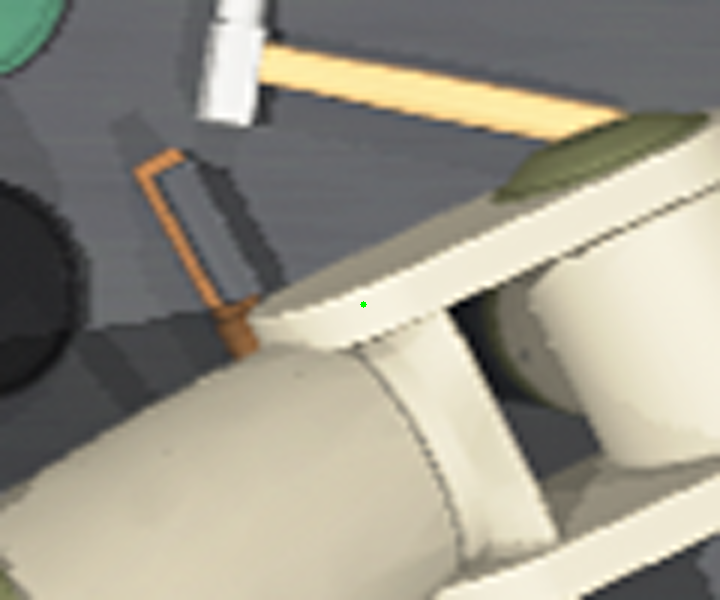

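View pics/tipb_scene.png

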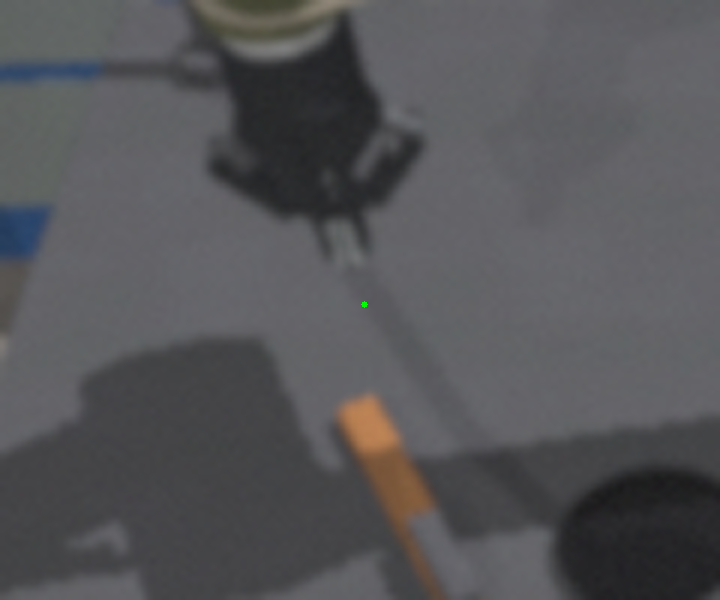

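Run:
```python
from station import optics
from h import *
c=optics.calibration("scene")
for p,obs in [((436.2,-97.4,207.4),(183+365/6-.5,120+266/6-.5)),((336.8,-446.9,228.5),(88+350/6-.5,99+267/6-.5))]:
    for d in (25,30,35,40): 
        e=(proj(c,np.add(p,(0,0,d)))-obs)*3.5; print(d,e.round(1))
```

```text
25 [-1.3  4.5]
30 [-1.6  1. ]
35 [-1.8 -2.5]
40 [-2. -6.]
25 [3.1 4.5]
30 [2. 1.]
35 [ 0.9 -2.6]
40 [-0.2 -6.2]
```

Both poses agree: the real tips sit about 31 mm above the reported TCP, with sideways error within 3 mm. The probe contact on the cap top at about 203 fits too. I'll correct for it, so a reported z of about 142 puts the tips at about 173.

>>> carry_out:
  rows:
    - [0.3, 15, 35, 10, 0]
    - [0.6, 30, 70, 10, 0]
    - [0.6, 45, 105, 10, 0]
    - [0.6, 60, 140, 10, 0]
    - [0.6, 75, 175, 10, 0]
    - [0.6, 90, 210, 10, 0]
    - [0.6, 105, 245, 10, 0]
    - [0.6, 120, 280, 10, 0]
    - [0.6, 135, 315, 10, 0]
    - [0.6, 145, 350, 10, 0]
    - [0.6, 155, 385, 10, 0]
    - [0.6, 160, 420, 10, 0]

```text
t: 12.82
tool_pos: [496.8, -23.4, 239.5]
orientation: [0.0, 0.996, 0.086, 0.002]
wrist_force: [-0.6, -0.6, 0.0]
opening: 0.599
```

>>> carry_out:
  rows:
    - [0.6, 10, 35, 0, 0]
    - [0.6, 20, 70, 0, 0]
    - [0.6, 30, 105, 0, 0]
    - [0.6, 40, 140, 0, 0]
    - [0.6, 45, 165, 0, 0]
    - [0.6, 48, 180, 0, 0]
    - [0.6, 48, 183, -10, 0]
    - [0.6, 48, 183, -20, 0]
    - [0.6, 48, 183, -20, 0]

```text
t: 13.57
tool_pos: [543.0, 160.2, 217.8]
orientation: [0.0, 0.996, 0.087, 0.0]
wrist_force: [0.5, -0.6, 0.1]
opening: 0.603
```

Run:
```python
from station import arm
s=arm.read_state();print(s["tool_pos"],s["orientation"],s["wrist_force"],s["opening"])
```

```text
[543.04629151 160.16157707 217.83140471] [3.57673860e-04 9.96243244e-01 8.65983285e-02 2.30356000e-05] [ 0.47251557 -0.60502404  0.06125086] 0.6033214588965392
```

>>> carry_out:
  rows:
    - [0.6, 3, -4, -12, 0]
    - [0.6, 3, -4, -25, 0]
    - [0.6, 3, -4, -38, 0]
    - [0.6, 3, -4, -48, 0]
    - [0.6, 3, -4, -55, 0]
    - [0.6, 3, -4, -55, 0]

```text
t: 14.07
tool_pos: [545.3, 156.0, 161.9]
orientation: [0.0, 0.996, 0.087, -0.001]
wrist_force: [0.8, 0.3, -0.4]
opening: 0.599
```

>>> carry_out:
  rows:
    - [0.6, 0, 0, -4, 0]
    - [0.6, 0, 0, -8, 0]
    - [0.6, 0, 0, -12, 0]

```text
t: 14.32
tool_pos: [545.5, 155.9, 150.0]
orientation: [0.0, 0.996, 0.086, -0.001]
wrist_force: [-0.4, 0.4, 0.6]
opening: 0.598
```

>>> carry_out:
  rows:
    - [0.6, 0, 0, -3, 0]
    - [0.6, 0, 0, -6, 0]
    - [0.6, 0, 0, -8, 0]
    - [0.6, 0, 0, -8, 0]

```text
t: 14.65
tool_pos: [545.3, 155.9, 141.6]
orientation: [0.0, 0.996, 0.087, -0.001]
wrist_force: [0.2, -0.1, -0.7]
opening: 0.604
```

>>> carry_out:
  rows:
    - [0.4, 0, 0, 0, 0]
    - [0.3, 0, 0, 0, 0]
    - [0.2, 0, 0, 0, 0]
    - [0.2, 0, 0, 0, 0]
    - [0.2, 0, 0, 0, 0]
  grip_force: 30

```text
t: 15.07
tool_pos: [545.5, 155.9, 141.8]
orientation: [0.0, 0.996, 0.086, -0.001]
wrist_force: [0.5, -0.1, 1.4]
opening: 0.34
```

Gripped: the opening stalled at 0.34, about 29 mm for a 30 mm cap. Lifting along the depth axis.

>>> carry_out:
  rows:
    - [0, 0, 0, 0, 0]
    - [0, 0, 0, 0, 0]
    - [0, -3, -0.5, 6, 0]
    - [0, -6, -1, 13, 0]
    - [0, -10, -1.7, 21, 0]
    - [0, -14, -2.4, 30, 0]
  grip_force: 60

```text
t: 15.57
tool_pos: [531.0, 153.5, 172.5]
orientation: [0.0, 0.996, 0.087, -0.001]
wrist_force: [2.4, 0.4, -2.5]
opening: 0.33
```

>>> carry_out:
  rows:
    - [0, -5, -1, 11, 0]
    - [0, -11, -2, 23, 0]
    - [0, -17, -3, 36, 0]
    - [0, -23, -4, 50, 0]
    - [0, -30, -5, 64, 0]
    - [0, -36, -6, 78, 0]
    - [0, -43, -7, 92, 0]
    - [0, -49, -8, 106, 0]
    - [0, -55, -9, 119, 0]
    - [0, -60, -10, 131, 0]
    - [0, -66, -11, 142, 0]
    - [0, -70, -12, 152, 0]

```text
t: 16.57
tool_pos: [459.5, 141.4, 326.2]
orientation: [0.0, 0.996, 0.087, -0.001]
wrist_force: [-0.4, -0.8, -3.0]
opening: 0.329
```

```bash
python3 tip.py lift
```

```text
[460.47048747 141.39509751 326.7324176 ] [4.68341949e-04 9.96248683e-01 8.65301569e-02 9.35517947e-04] 0.32786900022044235 [ 0.58809731  0.74662235 -3.20686484]
top 189.1881993084538 195.60478207056013
129 145
scene 313.68986397286426 148.33897745507704
253 98
```

View pics/lift_top.png

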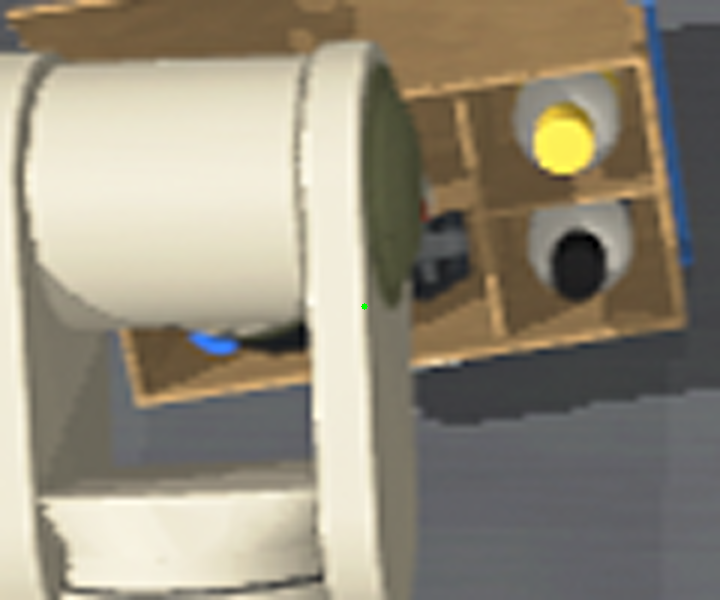

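View pics/lift_scene.png

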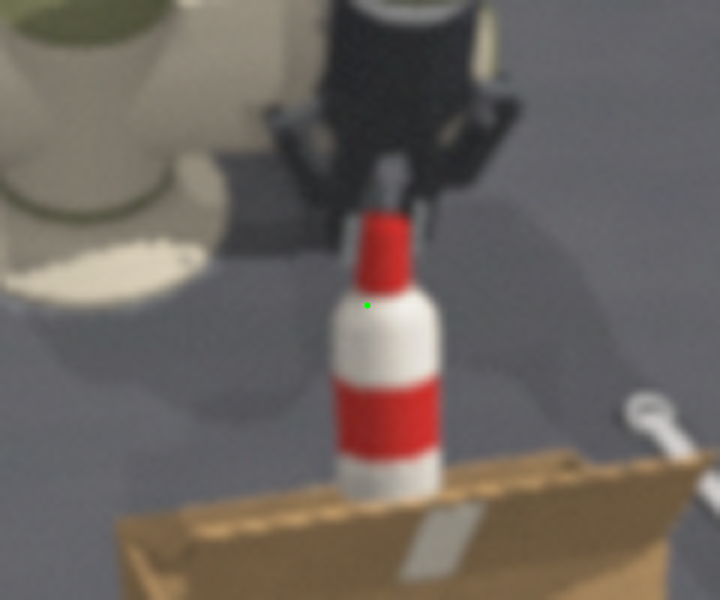

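The can is held at the cap with the pads at crop (350–430,230), and 3 N hangs on the wrist. The other caps are in place. Next I carry it over to the tray.

>>> carry_out:
  rows:
    - [0, -5, -2, 10, 0]
    - [0, -8, -8, 20, 0]
    - [0, -10, -20, 25, 0]
    - [0, -10, -36, 25, 0]
    - [0, -10, -56, 25, 0]
    - [0, -10, -80, 25, 0]
    - [0, -10, -106, 25, 0]
    - [0, -10, -132, 25, 0]
    - [0, -10, -158, 25, 0]
    - [0, -10, -184, 25, 0]
    - [0, -10, -210, 25, 0]
    - [0, -10, -236, 25, 0]

```text
t: 17.67
tool_pos: [450.0, -96.1, 351.8]
orientation: [0.0, 0.996, 0.086, 0.001]
wrist_force: [0.3, 0.6, -2.9]
opening: 0.331
```

>>> carry_out:
  rows:
    - [0, 0, -25, 0, 0]
    - [0, 0, -50, 0, 0]
    - [0, 2, -75, 0, 0]
    - [0, 4, -100, 0, 0]
    - [0, 6, -125, -10, 0]
    - [0, 8, -145, -25, 0]
    - [0, 10, -165, -40, 0]
    - [0, 12, -182, -60, 0]
    - [0, 13, -194, -80, 0]
    - [0, 14, -202, -100, 0]
    - [0, 14, -206, -120, 0]
    - [0, 14, -206, -130, 0]

```text
t: 18.67
tool_pos: [462.9, -302.8, 219.0]
orientation: [-0.001, 0.996, 0.086, -0.001]
wrist_force: [0.1, 0.9, -1.6]
opening: 0.329
```

```bash
python3 tip.py tr
```

```text
[ 463.02774375 -301.98582284  219.85211016] [-1.35755476e-03  9.96281463e-01  8.61430523e-02 -8.82079960e-04] 0.3272456484077547 [-0.10370547  0.17497039 -2.31904804]
top 344.1074501175793 201.79494713383687
284 151
scene 184.78416725212418 174.80938602809505
124 124
```

View pics/tr_top.png

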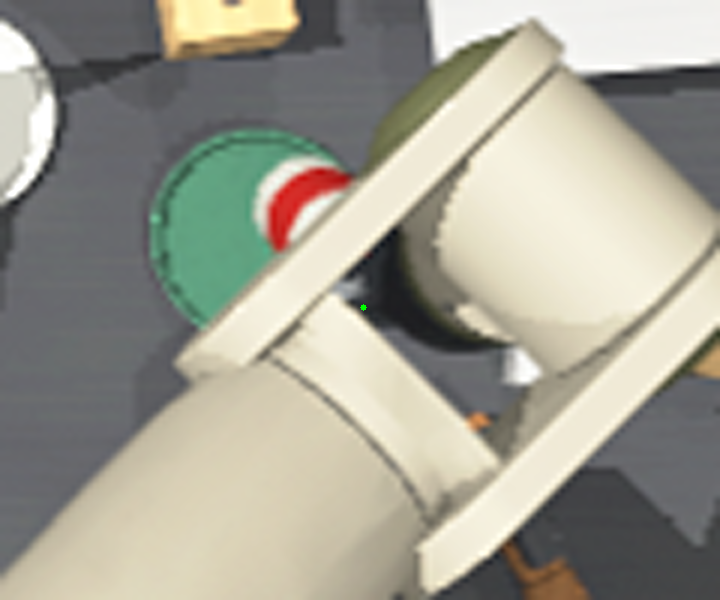

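View pics/tr_scene.png

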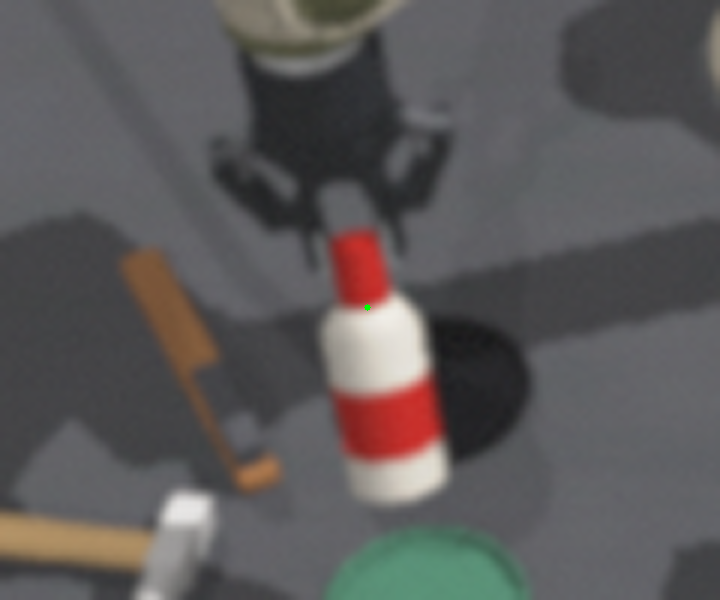

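Run:
```python
from station import optics
from h import *
c=optics.calibration("scene")
a=.167
for t in (0,10,15,20,25,30):
    ax=np.array([-np.sin(np.radians(t))*np.cos(a),-np.sin(np.radians(t))*np.sin(a),np.cos(np.radians(t))])
    G=np.array([464,-302,275.]);
    top=G+7*ax; bot=G-147*ax; mid=G-97*ax
    print(t,*[((proj(c,q)-[124,124]+.5)*6).round() for q in(top,mid,bot)])
```

```text
0 [350. 234.] [378. 357.] [391. 411.]
10 [350. 233.] [380. 376.] [394. 440.]
15 [350. 232.] [381. 384.] [395. 453.]
20 [350. 232.] [381. 391.] [395. 464.]
25 [350. 231.] [382. 398.] [396. 474.]
30 [350. 231.] [382. 403.] [396. 483.]
```

The can is still tilted about 25° with its bottom heading for the tray. Lowering, then a slow approach to contact.

>>> carry_out:
  rows:
    - [0, 0, 0, -15, 0]
    - [0, 0, -1, -35, 0]
    - [0, 0, -2, -55, 0]
    - [0, 0, -2, -73, 0]
    - [0, 0, -2, -88, 0]
    - [0, 0, -2, -98, 0]
    - [0, 0, -2, -104, 0]
    - [0, 0, -2, -108, 0]
    - [0, 0, -2, -110, 0]
    - [0, 0, -2, -110, 0]

```text
t: 19.6
tool_pos: [463.2, -304.2, 110.2]
orientation: [-0.001, 0.996, 0.086, -0.001]
wrist_force: [-0.3, 0.1, -2.9]
opening: 0.33
```

>>> carry_out:
  rows:
    - [0, 0, 0, -1.5, 0]
    - [0, 0, 0, -3, 0]
    - [0, 0, 0, -4.5, 0]
    - [0, 0, 0, -6, 0]
  grip_force: 30

```text
t: 19.93
tool_pos: [463.3, -304.3, 104.3]
orientation: [-0.001, 0.996, 0.086, -0.001]
wrist_force: [0.0, 0.2, -2.8]
opening: 0.334
```

>>> carry_out:
  rows:
    - [0, 0, 0, -1.5, 0]
    - [0, 0, 0, -3, 0]
    - [0, 0, 0, -4, 0]

```text
t: 20.18
tool_pos: [463.2, -304.2, 100.1]
orientation: [-0.001, 0.996, 0.086, -0.001]
wrist_force: [-0.6, -0.5, -3.0]
opening: 0.328
```

>>> carry_out:
  rows:
    - [0, 0, 0, -1, 0]
    - [0, 0, 0, -2, 0]
    - [0, 0, 0, -3, 0]

```text
t: 20.43
tool_pos: [463.2, -304.2, 97.0]
orientation: [-0.001, 0.996, 0.086, -0.001]
wrist_force: [0.6, 0.9, -3.6]
opening: 0.332
```

>>> carry_out:
  rows:
    - [0, 0, 0, -1, 0]
    - [0, 0, 0, -2, 0]
    - [0, 0, 0, -3, 0]

```text
t: 20.68
tool_pos: [463.4, -304.6, 94.8]
orientation: [-0.0, 0.996, 0.086, -0.0]
wrist_force: [-3.9, 1.0, 10.6]
opening: 0.331
```

Touched down at 95, as predicted. Now I'll pivot the can upright about its edge in a low-force grip.

>>> carry_out:
  rows:
    - [0, 0, 0, 0, 0]
    - [0, 3.5, 0.6, 0.7, 0]
    - [0, 7, 1.2, 1.4, 0]
    - [0, 10.5, 1.8, 2, 0]
    - [0, 14, 2.4, 2.5, 0]
    - [0, 17.5, 2.9, 2.9, 0]
    - [0, 21, 3.5, 3.3, 0]
    - [0, 25, 4.2, 3.6, 0]
  grip_force: 20

```text
t: 21.35
tool_pos: [488.7, -300.2, 98.3]
orientation: [-0.001, 0.996, 0.086, -0.0]
wrist_force: [0.5, -0.3, -2.0]
opening: 0.329
```

```bash
python3 tip.py pv
```

```text
[ 488.97723737 -300.20717229   98.32352679] [-4.37196613e-04  9.96256290e-01  8.64474423e-02 -2.32080768e-04] 0.33243773760413736 [ 3.76863091e-01 -2.18593310e-03 -3.65047301e+00]
top 334.7405689046777 198.16387763093243
274 148
scene 189.72243907308112 202.37177744744469
129 152
```

View pics/pv_scene.png

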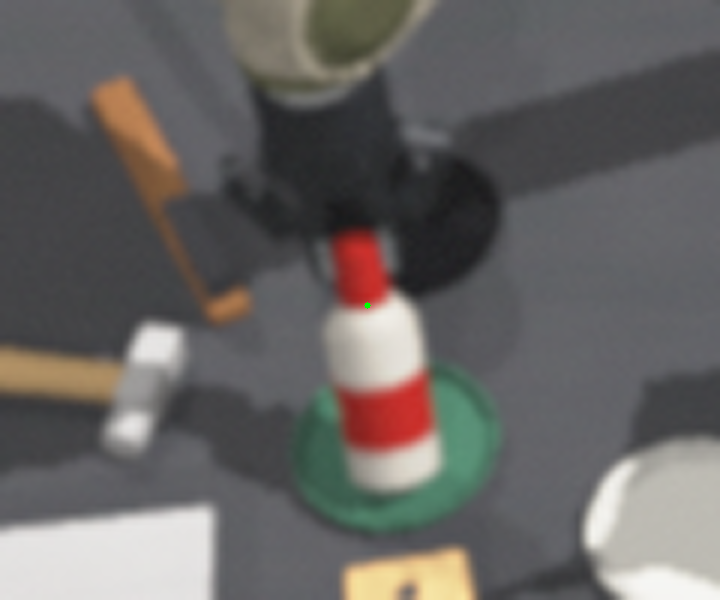

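```bash
cat > tilt.py <<'E'
from station import arm,optics
from h import *
import cv2,sys
c=optics.calibration("scene"); im=optics.snapshot("scene"); s=arm.read_state(); p=s["tool_pos"]
a=.167
hsv=cv2.cvtColor(im,cv2.COLOR_RGB2HSV).astype(int)
red=((hsv[...,0]<10)|(hsv[...,0]>170))&(hsv[...,1]>120)
u0,v0=proj(c,p)
m=np.zeros_like(red); m[int(v0)-40:int(v0)+60,int(u0)-40:int(u0)+40]=1; red&=m
n,lab,st,cen=cv2.connectedComponentsWithStats(red.astype(np.uint8))
k=1+np.argsort(-st[1:,4])[:2]; k=sorted(k,key=lambda i:cen[i][1])
cap,band=[(st[i],cen[i]) for i in k]; print("cap",cap,"band",band)
# band top/bottom rows at center; model cap side & band
th=np.linspace(0,2*np.pi,60)
def circ(B,ax,e1,e2,r,h): return [B+h*ax+r*(np.cos(t)*e1+np.sin(t)*e2) for t in th]
res=[]
for t in np.arange(-10,36,2.5):
    q=np.radians(t); ax=np.array([-np.sin(q)*np.cos(a),-np.sin(q)*np.sin(a),np.cos(q)])
    e2=np.array([-np.sin(a),np.cos(a),0]); e1=np.cross(e2,ax)
    # visible cap centroid ~ front side mid; use vector from cap centroid to band centroid
    d=c["origin"]-p; f=e1*28
    capc=np.array([p[0],p[1],p[2]+55])
    B=capc-134*ax
    cc=proj(c,B+127*ax+e1*12); bb=proj(c,B+45*ax+e1*22)
    res.append((t,(bb-cc).round(1)))
print("obs",(band[1]-cap[1]).round(1))
for r in res: print(r)
E
python3 tilt.py
```

```text
cap (array([185, 190,   9,  13,  99], dtype=int32), array([188.51515152, 196.19191919])) band (array([186, 214,  15,  13, 140], dtype=int32), array([193.17142857, 220.83571429]))
obs [ 4.7 24.6]
(np.float64(-10.0), array([ 3.2, 13.2]))
(np.float64(-7.5), array([ 3.3, 14. ]))
(np.float64(-5.0), array([ 3.3, 14.7]))
(np.float64(-2.5), array([ 3.4, 15.4]))
(np.float64(0.0), array([ 3.5, 16.1]))
(np.float64(2.5), array([ 3.6, 16.8]))
(np.float64(5.0), array([ 3.6, 17.4]))
(np.float64(7.5), array([ 3.7, 18. ]))
(np.float64(10.0), array([ 3.7, 18.6]))
(np.float64(12.5), array([ 3.8, 19.2]))
(np.float64(15.0), array([ 3.8, 19.7]))
(np.float64(17.5), array([ 3.8, 20.2]))
(np.float64(20.0), array([ 3.8, 20.6]))
(np.float64(22.5), array([ 3.8, 21. ]))
(np.float64(25.0), array([ 3.8, 21.4]))
(np.float64(27.5), array([ 3.8, 21.7]))
(np.float64(30.0), array([ 3.8, 22. ]))
(np.float64(32.5), array([ 3.8, 22.3]))
(np.float64(35.0), array([ 3.8, 22.5]))
```

```bash
cat > t2.py <<'E'
from station import optics
from h import *
c=optics.calibration("scene");a=.167
def d(p,t,b):
    q=np.radians(t); ax=np.array([-np.sin(q)*np.cos(a),-np.sin(q)*np.sin(a),np.cos(q)]); e2=np.array([-np.sin(a),np.cos(a),0]); e1=np.cross(e2,ax)
    B=np.array([p[0],p[1],p[2]+55])-147*ax
    return [(proj(c,B+h*ax+r*e1)) for h,r in((132,13),(b,25),(0,26))]
for t in (20,25,30):
  for b in (30,35,40): x=d((463,-302,219.9),t,b); print("tr",t,b,[(y-x[0]).round(1)[1] for y in x[1:]])
for t in (0,5,10,15,20,25):
  x=d((489,-300.2,98.3),t,35); print("now",t,[(y-x[0]).round(1)[1] for y in x[1:]])
E
python3 t2.py
```

```text
tr 20 30 [np.float64(27.5), np.float64(35.0)]
tr 20 35 [np.float64(26.3), np.float64(35.0)]
tr 20 40 [np.float64(25.1), np.float64(35.0)]
tr 25 30 [np.float64(28.5), np.float64(36.3)]
tr 25 35 [np.float64(27.2), np.float64(36.3)]
tr 25 40 [np.float64(25.9), np.float64(36.3)]
tr 30 30 [np.float64(29.2), np.float64(37.3)]
tr 30 35 [np.float64(27.8), np.float64(37.3)]
tr 30 40 [np.float64(26.5), np.float64(37.3)]
now 0 [np.float64(18.8), np.float64(24.5)]
now 5 [np.float64(20.4), np.float64(26.7)]
now 10 [np.float64(21.8), np.float64(28.7)]
now 15 [np.float64(23.1), np.float64(30.5)]
now 20 [np.float64(24.2), np.float64(32.1)]
now 25 [np.float64(25.2), np.float64(33.6)]
```

The can slid along with the tool instead of pivoting and is still at about 25°. I'll go back and repeat with more downward pressure so floor friction turns it.

>>> carry_out:
  rows:
    - [0, 0, 0, 5, 0]
    - [0, -10, -2, 5, 0]
    - [0, -20, -3, 5, 0]
    - [0, -27, -4, 4, 0]
    - [0, -27, -4, 0, 0]
    - [0, -27, -4, -2, 0]
    - [0, -27, -4, -3, 0]

```text
t: 22.08
tool_pos: [461.4, -304.4, 95.1]
orientation: [-0.001, 0.996, 0.086, -0.0]
wrist_force: [-2.4, 0.0, 5.1]
opening: 0.328
```

>>> carry_out:
  rows:
    - [0, 0, 0, -1, 0]
    - [0, 0, 0, -2, 0]
    - [0, 0, 0, -3, 0]

```text
t: 22.33
tool_pos: [461.9, -305.1, 94.7]
orientation: [0.001, 0.996, 0.086, 0.0]
wrist_force: [-8.2, 2.5, 26.4]
opening: 0.327
```

>>> carry_out:
  rows:
    - [0, 3, 0.5, -2, 0]
    - [0, 6, 1, -1.5, 0]
    - [0, 9, 1.5, -1, 0]
    - [0, 12, 2, -0.5, 0]

```text
t: 22.67
tool_pos: [474.3, -304.2, 96.7]
orientation: [0.003, 0.996, 0.087, 0.001]
wrist_force: [-6.4, 1.3, 16.6]
opening: 0.331
```

```bash
python3 tilt.py | head -1; python3 tip.py pw
```

```text
cap (array([184, 187,  10,  13,  96], dtype=int32), array([187.89583333, 192.875     ])) band (array([185, 211,  16,  12, 133], dtype=int32), array([192.7443609 , 216.92481203]))
[ 474.46100876 -304.09642085   96.64654935] [2.87525168e-03 9.96220087e-01 8.68120998e-02 9.65150102e-04] 0.3289655278877311 [-6.45479602  0.82545665 17.7946341 ]
top 335.8652137475395 202.5814364725579
275 152
scene 189.07041866866223 199.65950906093272
129 149
```

View pics/pw_scene.png

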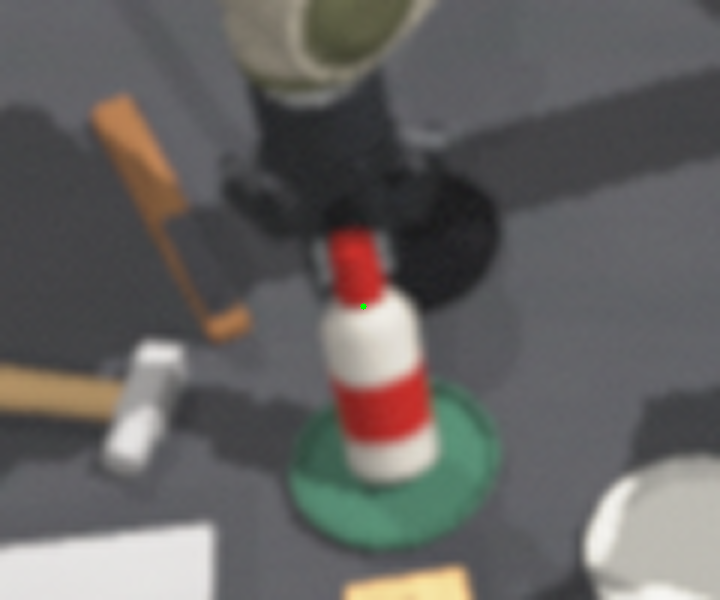

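It is pivoting: the bottom is now 35 px below the cap instead of 37, and the tool rides up the predicted arc. Continuing under the same pressure.

>>> carry_out:
  rows:
    - [0, 3, 0.5, -2.3, 0]
    - [0, 6, 1, -1.8, 0]
    - [0, 9, 1.5, -1.4, 0]
    - [0, 12, 2, -1, 0]
    - [0, 15, 2.5, -0.8, 0]

```text
t: 23.23
tool_pos: [490.0, -302.2, 98.1]
orientation: [0.004, 0.996, 0.087, 0.002]
wrist_force: [-4.3, 0.6, 14.1]
opening: 0.329
```

>>> carry_out:
  rows:
    - [0, 3, 0.5, -2.3, 0]
    - [0, 6, 1, -2.2, 0]
    - [0, 9, 1.5, -2.1, 0]
    - [0, 12, 2, -2.1, 0]
    - [0, 15, 2.5, -2.3, 0]

```text
t: 23.65
tool_pos: [505.9, -300.0, 98.0]
orientation: [0.005, 0.996, 0.087, 0.003]
wrist_force: [-2.3, 2.3, 15.3]
opening: 0.326
```

```bash
python3 tilt.py | head -1; python3 tip.py px
```

```text
cap (array([184, 192,   9,  13,  94], dtype=int32), array([188.0106383, 197.9893617])) band (array([186, 215,  15,  11, 105], dtype=int32), array([193.18095238, 220.62857143]))
[ 506.17176641 -299.88177299   97.99920822] [0.00543977 0.99615021 0.08744639 0.00288099] 0.3276393273385118 [-2.319392    2.67309958 15.13105896]
top 334.54754295246306 193.05078814809892
274 143
scene 189.42981471716232 206.0627519151025
129 156
```

View pics/px_scene.png

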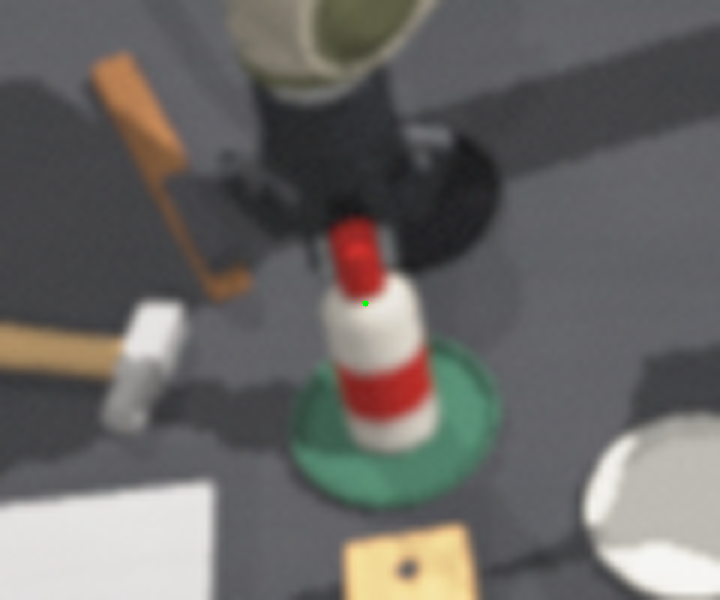

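View pics/px_top.png

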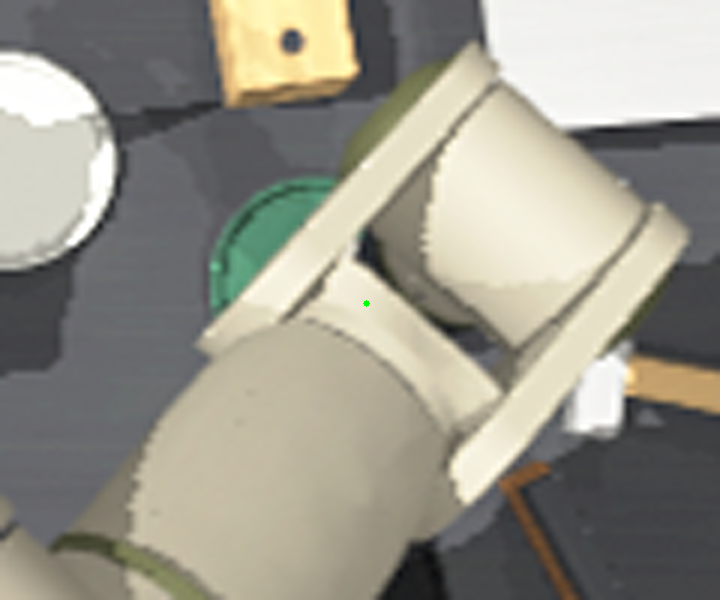

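>>> carry_out:
  rows:
    - [0, 3, 0.5, -2.2, 0]
    - [0, 6, 1, -2.4, 0]
    - [0, 9, 1.5, -2.7, 0]
    - [0, 11, 2, -3, 0]

```text
t: 24.13
tool_pos: [518.3, -298.0, 97.0]
orientation: [0.006, 0.996, 0.088, 0.004]
wrist_force: [-2.7, 2.2, 14.5]
opening: 0.328
```

>>> carry_out:
  rows:
    - [0, 3, 0.5, -2, 0]
    - [0, 6, 1, -2.6, 0]
    - [0, 8, 1.5, -3, 0]

```text
t: 24.38
tool_pos: [527.3, -296.5, 95.9]
orientation: [0.007, 0.996, 0.088, 0.005]
wrist_force: [-3.0, 2.3, 13.9]
opening: 0.336
```

```bash
python3 tilt.py | head -1; python3 tip.py py
```

```text
cap (array([184, 197,   9,  13,  87], dtype=int32), array([188.40229885, 202.62068966])) band (array([186, 218,  15,  10,  83], dtype=int32), array([193.46987952, 223.26506024]))
[ 527.1349742  -296.47318221   95.93170172] [0.00725656 0.99607451 0.08808092 0.00496655] 0.3274015502564931 [-2.8299678   2.444396   12.35935522]
top 333.3086635534834 186.91014431796387
273 136
scene 189.9630986153651 210.89412931373
129 160
```

View pics/py_scene.png

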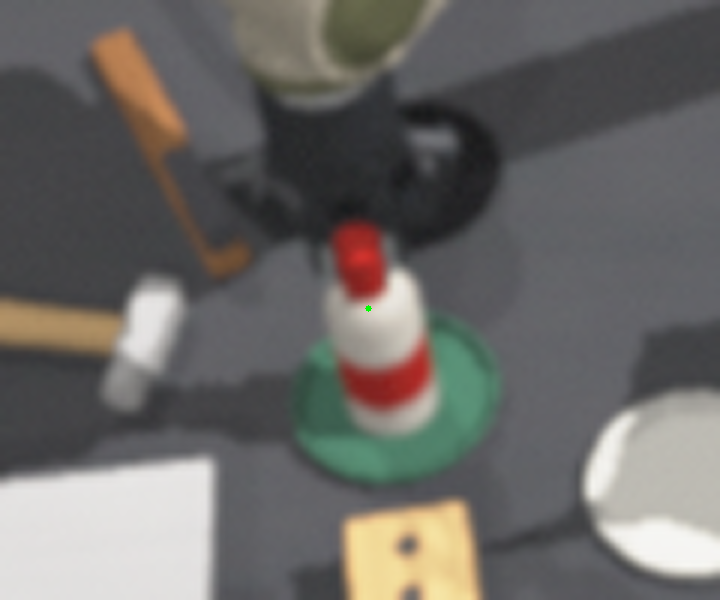

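```bash
sed -i '/^for/,$d' t2.py
cat >> t2.py <<'E'
for P in ((474.4,-304,96.7),(506,-300,98),(527.2,-296.5,95.9)):
  for t in (-5,0,5,10,15,20):
    x=d(P,t,38); print(P,t,[(y-x[0]).round(1)[1] for y in x[1:]])
E
python3 t2.py
```

```text
(474.4, -304, 96.7) -5 [np.float64(16.8), np.float64(22.3)]
(474.4, -304, 96.7) 0 [np.float64(18.3), np.float64(24.5)]
(474.4, -304, 96.7) 5 [np.float64(19.8), np.float64(26.7)]
(474.4, -304, 96.7) 10 [np.float64(21.2), np.float64(28.6)]
(474.4, -304, 96.7) 15 [np.float64(22.4), np.float64(30.4)]
(474.4, -304, 96.7) 20 [np.float64(23.4), np.float64(32.0)]
(506, -300, 98) -5 [np.float64(16.7), np.float64(22.2)]
(506, -300, 98) 0 [np.float64(18.3), np.float64(24.5)]
(506, -300, 98) 5 [np.float64(19.9), np.float64(26.7)]
(506, -300, 98) 10 [np.float64(21.3), np.float64(28.7)]
(506, -300, 98) 15 [np.float64(22.5), np.float64(30.6)]
(506, -300, 98) 20 [np.float64(23.6), np.float64(32.2)]
(527.2, -296.5, 95.9) -5 [np.float64(16.6), np.float64(22.0)]
(527.2, -296.5, 95.9) 0 [np.float64(18.3), np.float64(24.4)]
(527.2, -296.5, 95.9) 5 [np.float64(19.8), np.float64(26.6)]
(527.2, -296.5, 95.9) 10 [np.float64(21.3), np.float64(28.7)]
(527.2, -296.5, 95.9) 15 [np.float64(22.5), np.float64(30.6)]
(527.2, -296.5, 95.9) 20 [np.float64(23.7), np.float64(32.3)]
```

>>> carry_out:
  rows:
    - [0, 3, 0.5, -2, 0]
    - [0, 6, 1, -2.5, 0]
    - [0, 9, 1.5, -3, 0]
    - [0, 11, 2, -3.4, 0]

```text
t: 24.87
tool_pos: [539.2, -295.3, 96.4]
orientation: [0.009, 0.996, 0.088, 0.006]
wrist_force: [-6.6, 3.4, 22.3]
opening: 0.327
```

```bash
python3 tilt.py | head -1; python3 tip.py pz
```

```text
cap (array([185, 199,   8,  12,  81], dtype=int32), array([188.51851852, 204.5308642 ])) band (array([186, 219,  15,   9,  71], dtype=int32), array([193.5915493 , 224.04225352]))
[ 539.07741327 -294.9558357    96.33699597] [0.00903782 0.99601922 0.08844162 0.00648942] 0.32350086288499647 [-6.47693299  2.77523862 24.31804135]
top 332.83180088911627 183.3595644399175
272 133
scene 190.09010729225466 213.41926534454146
130 163
```

View pics/pz_scene.png

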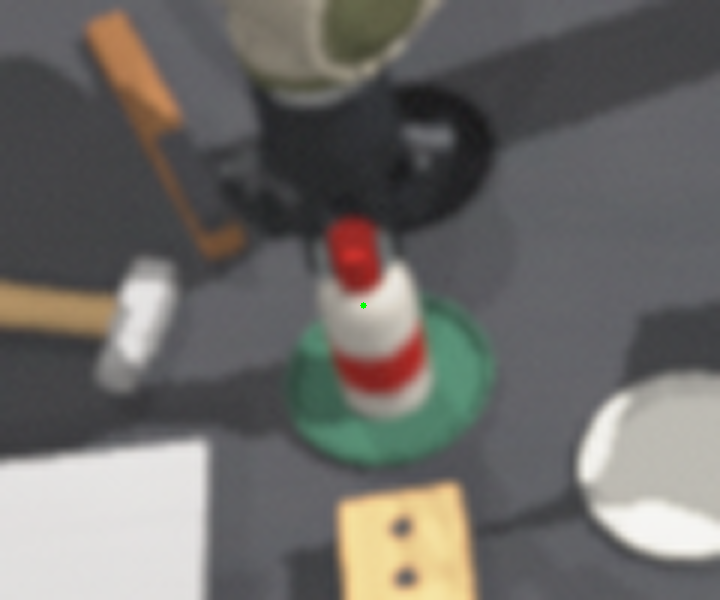

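The can is upright: the force and height have both started to rise again and the band offset matches about 0–1°. I'll relieve the pressure, then open slowly.

>>> carry_out:
  rows:
    - [0, 0, 0, -2, 0]
    - [0, 0, 0, -1, 0]
    - [0, 0, 0, -0.3, 0]
    - [0, 0, 0, -0.3, 0]

```text
t: 25.35
tool_pos: [539.4, -295.0, 96.1]
orientation: [0.009, 0.996, 0.088, 0.007]
wrist_force: [-0.5, 1.6, 1.3]
opening: 0.331
```

```bash
python3 tilt.py | head -1; python3 tip.py pq
```

```text
cap (array([185, 199,   8,  13,  84], dtype=int32), array([188.61904762, 204.77380952])) band (array([186, 220,  15,   9,  76], dtype=int32), array([193.43421053, 224.72368421]))
[ 539.33826074 -294.98816413   96.08156903] [0.00908326 0.99601583 0.08846079 0.00668251] 0.3328212117567737 [-0.33779967  1.25204848  3.07780045]
top 332.82454007516634 183.2952556093446
272 133
scene 190.08538597461768 213.5197241420832
130 163
```

View pics/pq_scene.png

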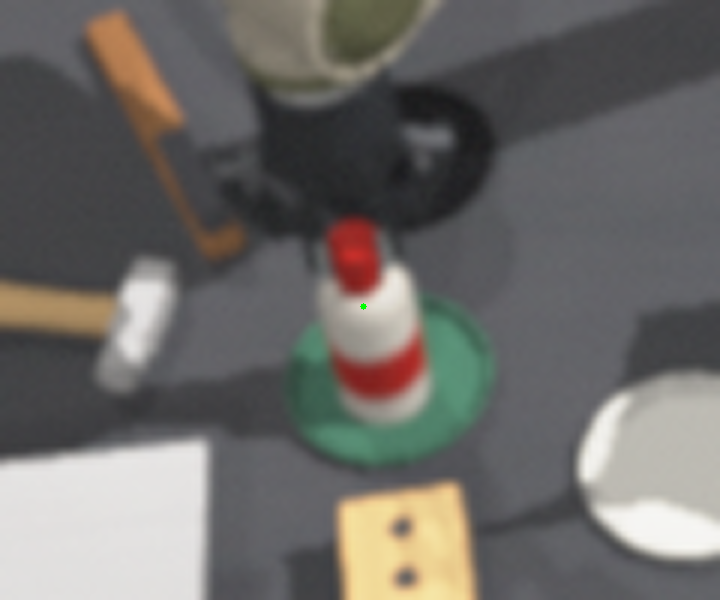

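>>> carry_out:
  rows:
    - [0.35, 0, 0, 0, 0]
    - [0.38, 0, 0, 0, 0]
    - [0.42, 0, 0, 0, 0]
    - [0.48, 0, 0, 0, 0]
    - [0.55, 0, 0, 0, 0]
    - [0.6, 0, 0, 0, 0]

```text
t: 26.0
tool_pos: [539.3, -295.0, 96.0]
orientation: [0.009, 0.996, 0.088, 0.007]
wrist_force: [-0.2, 0.2, -0.2]
opening: 0.601
```

>>> carry_out:
  rows:
    - [0.6, 0, 0, 5, 0]
    - [0.6, 0, 0, 13, 0]
    - [0.6, 0, 0, 25, 0]
    - [0.6, 0, 0, 45, 0]
    - [0.6, 0, 0, 70, 0]
    - [0.6, 0, 0, 100, 0]
    - [0.6, -20, 0, 130, 0]
    - [0.3, -50, 0, 150, 0]
    - [0, -80, 0, 150, 0]
    - [0, -110, 0, 150, 0]
    - [0, -130, 0, 150, 0]
    - [0, -130, 0, 150, 0]

```text
t: 27.0
tool_pos: [406.7, -294.9, 247.6]
orientation: [0.01, 0.996, 0.087, 0.007]
wrist_force: [0.7, -0.1, 0.9]
opening: 0.0
```

Run:
```python
from station import arm, optics
import cv2,numpy as np
from h import *
for n,b in (("top",(130,250,240,370)),("scene",(160,280,140,280))):
    im=optics.snapshot(n); cv2.imwrite(f"pics/full_{n}.png",im[:,:,::-1])
    cv2.imwrite(f"pics/rel_{n}.png",cv2.resize(im[b[0]:b[1],b[2]:b[3],::-1],None,fx=5,fy=5,interpolation=cv2.INTER_CUBIC))
    for q in ["can_red","flap_edge","flap_hinge","tray"]: print(n,q,[(np.round(r["xyz"]).tolist(),round(r["conf"],2)) for r in optics.pinpoint(n,q)][:3])
print(arm.read_state()["tool_pos"],arm.read_state()["t"])
```

```text
top can_red [([535.0, 249.0, 31.0], 0.51)]
top flap_edge [([609.0, 170.0, 339.0], 0.78), ([585.0, 165.0, -2.0], 0.51)]
top flap_hinge [([580.0, 162.0, 233.0], 0.77)]
top tray [([528.0, -292.0, 3.0], 0.82), ([347.0, -299.0, -2.0], 0.57)]
scene can_red [([536.0, -293.0, 6.0], 0.97), ([464.0, -576.0, 4.0], 0.72)]
scene flap_edge [([610.0, 170.0, 336.0], 0.92)]
scene flap_hinge [([580.0, 168.0, 229.0], 0.56)]
scene tray [([604.0, -103.0, 2.0], 0.91), ([345.0, -302.0, -4.0], 0.62)]
[ 409.68089811 -294.93808126  245.81738213] 27.5
```

View pics/rel_top.png

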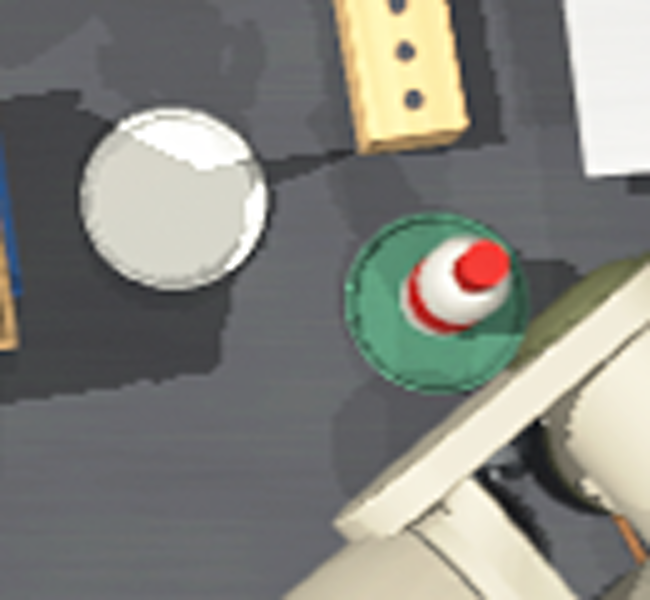

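View pics/full_scene.png

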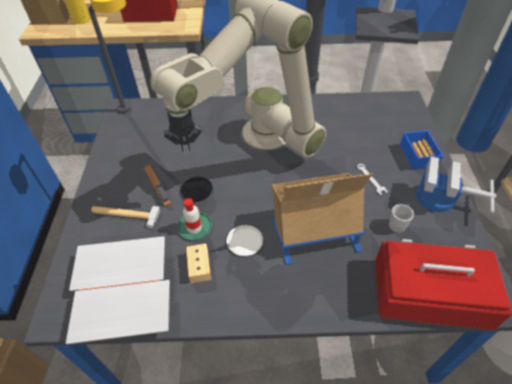

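The can stands upright in the green tray (scene px (190,215), pinpointed at (536,-293)) and the carton is unchanged. Next I go around the carton's right side to get behind the flap.

>>> carry_out:
  rows:
    - [0, 20, 25, 15, 0]
    - [0, 43, 50, 22, 0]
    - [0, 68, 75, 22, 0]
    - [0, 93, 100, 22, 0]
    - [0, 118, 125, 22, 0]
    - [0, 143, 150, 22, 0]
    - [0, 168, 175, 22, 0]
    - [0, 193, 200, 22, 0]
    - [0, 218, 225, 22, 0]
    - [0, 243, 245, 22, 0]
    - [0, 265, 262, 22, 0]
    - [0, 278, 270, 22, 0]

```text
t: 28.5
tool_pos: [689.4, -22.1, 266.8]
orientation: [0.009, 0.996, 0.09, 0.006]
wrist_force: [0.0, 0.6, 0.5]
opening: 0.001
```

Run:
```python
from station import arm
s=arm.read_state();print(s["tool_pos"],s["orientation"],s["joint_positions"])
```

```text
[689.35583321 -22.10130958 266.75544259] [0.00851831 0.99587985 0.09006765 0.00621118] [-0.19771613  0.6149006   0.69363944 -0.01320356  1.81628224  1.18937413]
```

>>> carry_out:
  rows:
    - [0, -3, 20, 1, 0]
    - [0, -7, 42, 1, 0]
    - [0, -11, 65, 1, 0]
    - [0, -16, 90, 1, 0]
    - [0, -20, 112, 1, 0]
    - [0, -23, 130, 1, 0]
    - [0, -25, 138, 1, 0]
    - [0, -25, 138, 1, 0]

```text
t: 29.17
tool_pos: [664.0, 117.6, 267.7]
orientation: [0.008, 0.996, 0.091, 0.006]
wrist_force: [-0.6, -0.4, -0.1]
opening: -0.003
```

```bash
python3 tip.py fl
```

```text
[664.55062418 115.27398711 267.56108857] [0.00871405 0.99588856 0.08996089 0.00608917] -0.002737480614141029 [ 0.32174185 -0.33349031 -0.59204855]
top 204.6166295973764 129.31914673291956
144 79
scene 311.11746237219825 207.94671200474303
251 157
```

View pics/fl_scene.png

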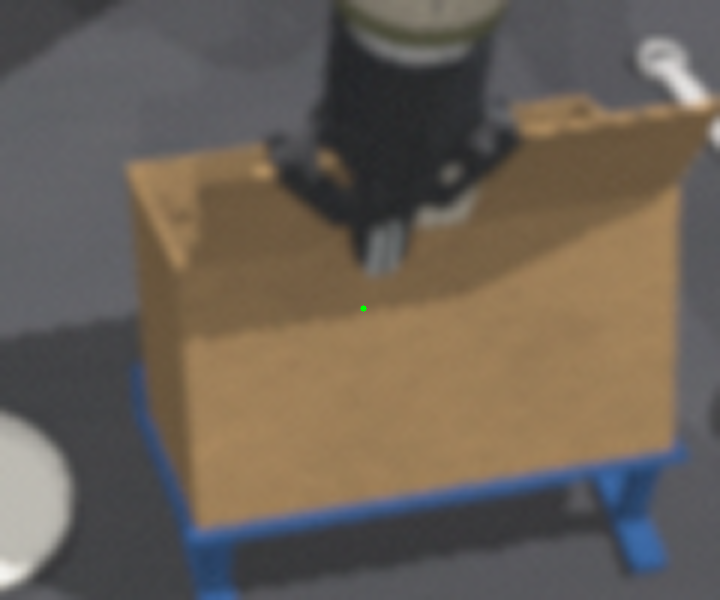

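The gripper is behind the flap at about y' = -60, with tips at crop (382,270) below the flap edge. Pushing it slowly towards the robot.

>>> carry_out:
  rows:
    - [0, -10, -2, 6, 0]
    - [0, -20, -3, 6, 0]
    - [0, -30, -5, 6, 0]
    - [0, -38, -6, 6, 0]
    - [0, -46, -8, 6, 0]
    - [0, -54, -9, 6, 0]
    - [0, -62, -10, 6, 0]
    - [0, -70, -12, 6, 0]

```text
t: 29.93
tool_pos: [593.8, 102.0, 274.1]
orientation: [0.009, 0.996, 0.089, 0.006]
wrist_force: [-0.8, 0.2, 0.7]
opening: -0.005
```

>>> carry_out:
  rows:
    - [0, -8, -1, 0, 0]
    - [0, -16, -3, 0, 0]
    - [0, -24, -4, 0, 0]
    - [0, -32, -5, 0, 0]
    - [0, -40, -7, 0, 0]

```text
t: 30.35
tool_pos: [553.1, 94.4, 274.3]
orientation: [0.009, 0.996, 0.089, 0.007]
wrist_force: [-0.2, -1.1, -0.2]
opening: -0.002
```

```bash
python3 tip.py fm
```

```text
[552.87803849  94.58847026 274.69273911] [0.0088648  0.9959714  0.08898602 0.00662328] -0.000710863341487709 [ 0.54953541  0.26927686 -0.16471153]
top 210.09073951866142 166.27963226741107
150 116
scene 301.19523150043585 179.93574708834592
241 129
```

View pics/fm_scene.png

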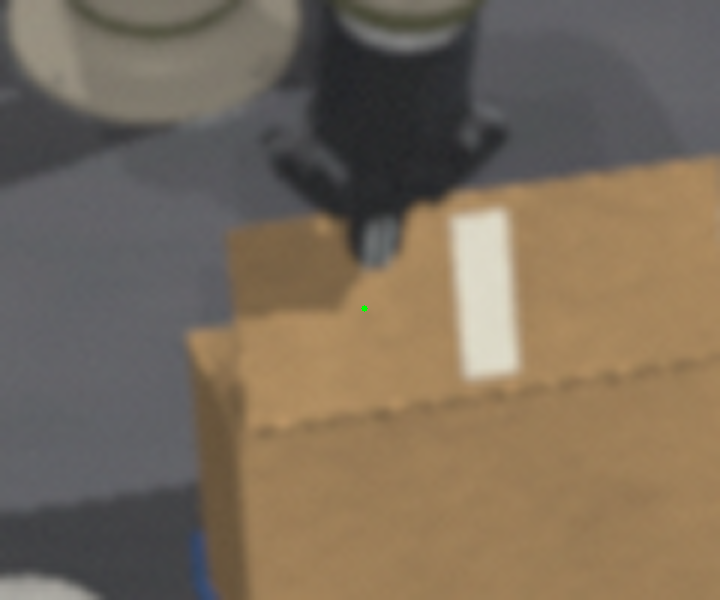

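>>> carry_out:
  rows:
    - [0, -7, -1, 0, 0]
    - [0, -14, -2, 0, 0]
    - [0, -21, -4, 0, 0]
    - [0, -28, -5, 0, 0]
    - [0, -34, -6, 0, 0]
    - [0, -34, -6, 0, 0]
    - [0, -34, -6, 0, 0]
    - [0, -34, -6, 0, 0]

```text
t: 31.12
tool_pos: [519.0, 88.6, 274.7]
orientation: [0.009, 0.996, 0.089, 0.007]
wrist_force: [-0.5, -0.3, -0.5]
opening: 0.004
```

```bash
python3 tip.py fn
```

```text
[519.09836849  88.62229459 274.55098505] [0.00886614 0.99596805 0.0890283  0.00655789] -0.004630182009301221 [ 0.23134555 -0.19753245 -0.82726556]
top 211.7852138972721 177.91830465197495
151 127
scene 298.43394829125816 172.48620958906943
238 122
```

View pics/fn_scene.png

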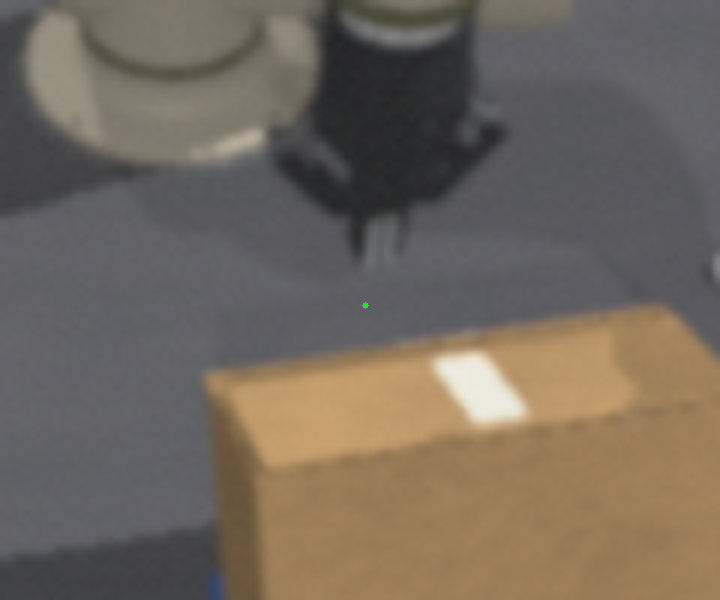

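View pics/fn_top.png

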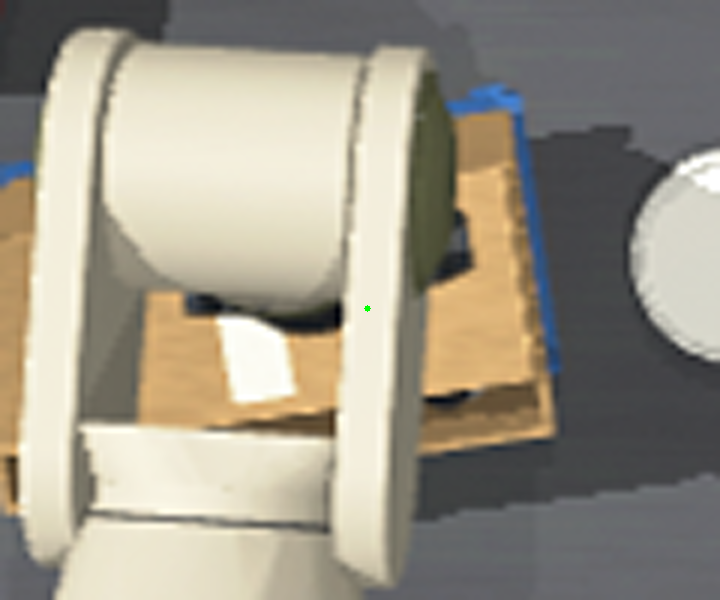

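The flap is shut flat over the mouth. I'll retreat up and away, then do a final check.

>>> carry_out:
  rows:
    - [0, -10, -10, 15, 0]
    - [0, -25, -30, 30, 0]
    - [0, -40, -55, 40, 0]
    - [0, -55, -80, 40, 0]
    - [0, -70, -105, 40, 0]
    - [0, -85, -130, 40, 0]
    - [0, -100, -155, 40, 0]
    - [0, -110, -175, 40, 0]
    - [0, -120, -190, 40, 0]
    - [0, -120, -190, 40, 0]

```text
t: 32.05
tool_pos: [398.2, -103.4, 314.6]
orientation: [0.009, 0.996, 0.087, 0.006]
wrist_force: [-0.6, -0.1, -0.1]
opening: -0.002
```

Run:
```python
from station import arm, optics
import cv2,numpy as np
for n in ("top","scene"):
    im=optics.snapshot(n); cv2.imwrite(f"pics/final_{n}.png",im[:,:,::-1])
    for q in ["can_red","flap_edge"]: print(n,q,[(np.round(r["xyz"]).tolist(),round(r["conf"],2)) for r in optics.pinpoint(n,q)][:3])
s=arm.read_state();print(s["t"],s["tool_pos"],s["wrist_force"])
```

```text
top can_red [([535.0, -295.0, 0.0], 0.57)]
top flap_edge [([475.0, 144.0, 187.0], 0.57)]
scene can_red [([536.0, -293.0, 5.0], 0.87), ([580.0, 167.0, 232.0], 0.29)]
scene flap_edge [([476.0, 153.0, 184.0], 0.62)]
32.35 [ 399.48442002 -100.77481237  314.50417464] [ 0.55931332 -0.16634113 -0.45060795]
```

View pics/final_scene.png

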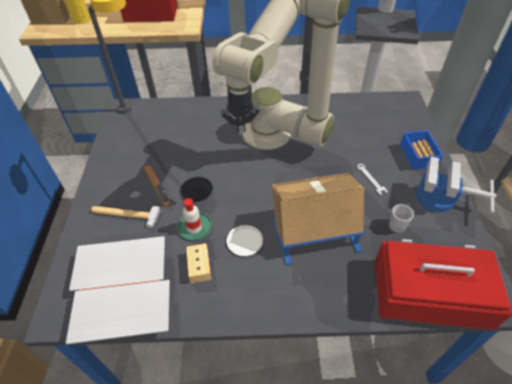

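View pics/final_top.png

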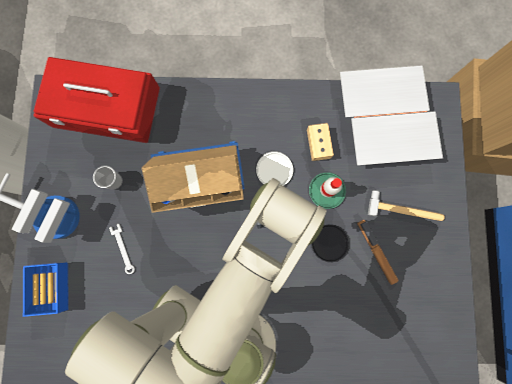

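Both views show the can upright in the green tray, at scene px (190,215) and top px (328,188). The flap is shut with its edge at z≈185, as expected, and nothing else has moved. Handing in.

```bash
python3 -c "
from station import arm
print(arm.close_job())"
```

```text
the job is handed in; nothing more can be done
None
```

The red-capped can now stands upright in the green drip tray, and the carton's flap is shut. I handed the job in at about 32 s.

**Final checks:**
- **Can:** it was found at (536, -293), about 8 mm from the tray centre.
- **Flap:** its edge is at about z = 185 mm, where a shut flap should be.
- **Bench:** the other bench items look unmoved. The other cans sat in their cells while the mouth was open; the shut flap now hides them, so I could not recheck them.
- **Forces:** the highest wrist force I saw was about 28 N, and the gripper touched nothing at the end.

**What went wrong or disagreed:**
- **Missed grasp:** the first close shut on nothing, and a second try found nothing between the pads either. A probe then pressed on something, most likely the red cap, with about 23 N without shifting it. Camera checks showed the real fingertips about 31 mm above the reported tool position, so I corrected for that.
- **Standing the can up:** the first try to pivot it upright on the tray floor slid instead. I repeated it with 15–25 N of downward pressure, which worked.
- **Tool tilt:** the reported tool tilt drifted by about 1° during the pressing, which did no harm.

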